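# Charge the mixing cup with beads and open the push-and-turn bottle

### The arm

A 6-joint arm with a two-finger parallel gripper is mounted at the origin on the work surface. World frame = base frame: x ahead of the robot, y to its left, z up, the work surface at z = 0. Lengths are in m, angles in rad, forces in N, time in s.
With the tool pointing down it reaches from about 0.225 to 0.875 m from the base axis. Payload 3.4 kg.
Tool frame: the origin (TCP) lies on the centre line of the jaws, within the pads' length; the fingertips stand 22 mm ahead of it and the grasp point (between the pads) lies 3 mm ahead of it; z points along the fingers, y is the line along which they close (so a half turn about z gives the same grasp; the last joint's range is limited). The gripper opens to 85 mm and grips with 20 to 120 N. Pads are 22 mm wide; open, the fingers measure 114 mm over their backs; the gripper's body (76 mm by 85 mm) begins 54 mm behind the grasp point. The pads swing forward as they close: fully open they stand 13 mm farther back than shut.
Start: joints at [-1.446, 0.276, 1.505, -0, 1.361, -0.121], TCP at [0.14, -0.558, 0.253] pointing down, gripper open.
Joint ranges: [-2.89, 2.89], [-0.75, 2.08], [0.22, 2.7], [-1.18, 4.32], [0.11, 2.71], [-2.7, 2.7]. Speed limits (rad/s): [2.57, 2.57, 3.14, 3.14, 3.14, 3.14].

### API

Orientations are given as a unit quaternion [w, x, y, z].
In Python, from rig import manip gives the robot as it stands.
- The arm moves only by the shell command python3 steer.py [OPENING] [FORCE], which reads ROWS from standard input. ROWS is a JSON list of rows, 1 to 5 of them, each of 4 numbers: dx, dy, dz in m, then a turn about the tool's z in rad; each row shifts and turns the commanded pose from where the row before left it, along the tool's axes as they then stand; what a row does not reach is not made up. A row lasts 1/12 s, in which the tool goes at most 0.0417 m and 0.125 rad, less where a joint would pass 70% of its speed; a pose out of reach is approached as far as the arm can. OPENING is the finger opening in m, set as the command begins (- or left out keeps the last). The fingers move at their own pace and stop on an object; FORCE is the grip in N (left out, the last holds). Time passes only in rows, so rows that do not move let the fingers close. It prints the time, the measured TCP pose, the force, the opening and the grip force at its end. Input that does not fit is refused with a message, and nothing moves.
- manip.get_state(): the state, without advancing time (a new reading comes with each control period).
- manip.get_image(name): name is "side" or "top" or "wrist"; returns a dict with "img" (420x560x3 uint8, red, green, blue), "camera_matrix" (3x3 intrinsics, pixels), "T" (4x4, takes a point from camera to world coordinates); the wrist camera has in their place "hand_eye" (4x4, takes a point from camera to tool coordinates, whose origin is the TCP and whose axes are the flange's). Camera axes: x right, y down, z forward; pixel columns grow to the right and rows downward; lengths in m; the calibration is good to about 2 mm. A picture is of the moment at which its call begins: read the wrist's pose just before it. There is no depth.
- manip.sign_off(): hands the job in; it is judged then, once.
The state is a dict: "clock": time; "qpos": joint angles; "qd": joint speeds; "effort": joint torques, N m; "position": TCP position; "ee_rot": TCP orientation; "contact_force": force on the tool from outside, world axes, zero at the start; "moment": the same for the moment, N m; "width": finger opening in m; "gripper_force": force on a finger pad.
Only numpy, scipy, OpenCV 4.12 (cv2) and the standard library are available. Lean on these libraries where they do the work, as an engineer would, in place of code of your own. Each camera call takes 0.05 s, during which the arm holds its last target. There are 200 camera calls.

### The job

Get a paste premix ready: with the scoop, not your fingers, scoop the white ceramic beads out of the blue tray and tip at least three of them into the steel mixing cup, then stand the scoop down upright and let go of it. Next take the red push-and-turn cap of the dispersant bottle, press it down, keep it pressed while turning it anticlockwise until it is free, and lift it off. Finish while still holding the cap, level and still, about 8 cm above the mouth of the open bottle; leave the cup upright and the other things on the bench where they are.

Things in the scene. Friction and masses are not known exactly. Their poses are not given: they have to be found in the camera images.
- tray: blue open tray fixed to the bench, outside 240 (x) x 92 (y) x 30 high mm, walls 4 mm, floor 4 mm thick; origin centre of the underside. At its -x end the floor rises in a 45 degree ramp that starts at x = -94 mm and ends at the rim. The beads lie at x -94 to -6 mm; the +x half is empty, so the scoop can be set in behind them and pushed to the ramp
- bead0: white ceramic bead, a ball of 20 mm diameter, about 16 g, loose in the tray and free to roll; origin at its centre
- bead1: white ceramic bead, a ball of 20 mm diameter, about 16 g, loose in the tray and free to roll; origin at its centre
- bead2: white ceramic bead, a ball of 20 mm diameter, about 16 g, loose in the tray and free to roll; origin at its centre
- bead3: white ceramic bead, a ball of 20 mm diameter, about 16 g, loose in the tray and free to roll; origin at its centre
- bead4: white ceramic bead, a ball of 20 mm diameter, about 16 g, loose in the tray and free to roll; origin at its centre
- scoop: loose aluminium scoop standing upright, 160 g. Origin: underside, under the pan's middle, z up. Open mouth to its -x: thin ramp lip, on the surface, at x -48 mm. Pan 72 mm wide (68 inside), side walls 30 high, back wall at x +37 to +40, 42 high, floor 2 mm. Black upright handle 14 (x) by 24 (y) mm at x +30, y 0, z 55 to 123
- cup: loose round steel mixing cup, 0.4 kg, 60 mm high, mouth 104 mm outside diameter, narrowing a little downwards, wall 3 mm; origin centre of the underside, z up
- bottle: white dispersant bottle with yellow band, fixed upright in a grey 92 mm square holder, cannot turn; origin centre of the holder's underside on the bench, z up. Body 72 mm diameter to z 66 mm, shoulder sloping to 33 mm diameter at z 86, narrow neck to z 110, plug top at 118
- cap: red push-and-turn cap, loose, 30 g: 48 mm diameter, 34 high (top 12 mm truly round: grip there); origin centre of its underside, at z 96 mm of the bottle when closed. Locked until pressed down 4 mm (stop at 7 mm). Kept pressed, turned anticlockwise seen from above, it comes free 35 to 85 degrees from locked (aim for 60); then lift straight up, clear after 15 mm. Clockwise is blocked
- plug (a joint): sprung plug in the bottle's mouth on which the cap rests: its downward travel, 0 (up) to 0.007 m (cap fully pressed); takes about 5 N to start and 10 N to bottom
- vial_amber: bystander: small amber vial with cap, 32 mm diameter, 55 mm high; origin centre of underside
- vial_clear: bystander: small clear vial with blue cap, 32 mm diameter, 55 mm high; origin centre of underside
- spatula: bystander: spatula about 200 mm long lying on the bench along its x; origin under its middle
- tape: bystander: yellow roll of tape, 72 mm diameter, 19 mm high; origin centre of underside
- gauge: bystander: steel fineness gauge block 165 x 50 x 14 mm; origin centre of underside
- screwdriver: bystander: screwdriver about 170 mm long lying on the bench along its x; origin under its middle

How it is judged:
On the way, in this order (a step that is already met when the one before it is completed fails the run):
1. at least three beads are in the cup (((horizontal distance between each of bead0, bead1, bead2 and cup below 0.05 m and z of bead0 in the frame of cup between 0 and 0.056 m and z of bead1 in the frame of cup between 0 and 0.056 m and z of bead2 in the frame of cup between 0 and 0.056 m) or (horizontal distance between each of bead0, bead1, bead3 and cup below 0.05 m and z of bead0 in the frame of cup between 0 and 0.056 m and z of bead1 in the frame of cup between 0 and 0.056 m and z of bead3 in the frame of cup between 0 and 0.056 m) or (horizontal distance between each of bead0, bead1, bead4 and cup below 0.05 m and z of bead0 in the frame of cup between 0 and 0.056 m and z of bead1 in the frame of cup between 0 and 0.056 m and z of bead4 in the frame of cup between 0 and 0.056 m) or (horizontal distance between each of bead0, bead2, bead3 and cup below 0.05 m and z of bead0 in the frame of cup between 0 and 0.056 m and z of bead2 in the frame of cup between 0 and 0.056 m and z of bead3 in the frame of cup between 0 and 0.056 m) or (horizontal distance between each of bead0, bead2, bead4 and cup below 0.05 m and z of bead0 in the frame of cup between 0 and 0.056 m and z of bead2 in the frame of cup between 0 and 0.056 m and z of bead4 in the frame of cup between 0 and 0.056 m) or (horizontal distance between each of bead0, bead3, bead4 and cup below 0.05 m and z of bead0 in the frame of cup between 0 and 0.056 m and z of bead3 in the frame of cup between 0 and 0.056 m and z of bead4 in the frame of cup between 0 and 0.056 m) or (horizontal distance between each of bead1, bead2, bead3 and cup below 0.05 m and z of bead1 in the frame of cup between 0 and 0.056 m and z of bead2 in the frame of cup between 0 and 0.056 m and z of bead3 in the frame of cup between 0 and 0.056 m) or (horizontal distance between each of bead1, bead2, bead4 and cup below 0.05 m and z of bead1 in the frame of cup between 0 and 0.056 m and z of bead2 in the frame of cup between 0 and 0.056 m and z of bead4 in the frame of cup between 0 and 0.056 m) or (horizontal distance between each of bead1, bead3, bead4 and cup below 0.05 m and z of bead1 in the frame of cup between 0 and 0.056 m and z of bead3 in the frame of cup between 0 and 0.056 m and z of bead4 in the frame of cup between 0 and 0.056 m) or (horizontal distance between each of bead2, bead3, bead4 and cup below 0.05 m and z of bead2 in the frame of cup between 0 and 0.056 m and z of bead3 in the frame of cup between 0 and 0.056 m and z of bead4 in the frame of cup between 0 and 0.056 m))), for 0.2 s.
2. the scoop stands upright, let go (height (world z) of scoop below 0.02 m and angle between scoop's own z axis and vertical below 0.12 rad and linear speed of scoop below 0.03 m/s and contact force between the fingers and scoop below 0.1 N), for 0.2 s.
3. the cap is pressed down on the bottle (value of joint plug above 0.0035 m and horizontal distance between cap and bottle below 0.006 m), for 0.1 s.
At the end, for the whole second after the job is handed in: Three or more beads inside the upright cup; scoop upright within 7 deg, on bench or tray floor, at rest, released; cap in the fingers (over 2 N), off the bottle, still, level within 17 deg, 45 to 160 mm higher than when closed, within 40 mm of the bottle axis (all of step 2 and ((horizontal distance between each of bead0, bead1, bead2 and cup below 0.05 m and z of bead0 in the frame of cup between 0 and 0.056 m and z of bead1 in the frame of cup between 0 and 0.056 m and z of bead2 in the frame of cup between 0 and 0.056 m) or (horizontal distance between each of bead0, bead1, bead3 and cup below 0.05 m and z of bead0 in the frame of cup between 0 and 0.056 m and z of bead1 in the frame of cup between 0 and 0.056 m and z of bead3 in the frame of cup between 0 and 0.056 m) or (horizontal distance between each of bead0, bead1, bead4 and cup below 0.05 m and z of bead0 in the frame of cup between 0 and 0.056 m and z of bead1 in the frame of cup between 0 and 0.056 m and z of bead4 in the frame of cup between 0 and 0.056 m) or (horizontal distance between each of bead0, bead2, bead3 and cup below 0.05 m and z of bead0 in the frame of cup between 0 and 0.056 m and z of bead2 in the frame of cup between 0 and 0.056 m and z of bead3 in the frame of cup between 0 and 0.056 m) or (horizontal distance between each of bead0, bead2, bead4 and cup below 0.05 m and z of bead0 in the frame of cup between 0 and 0.056 m and z of bead2 in the frame of cup between 0 and 0.056 m and z of bead4 in the frame of cup between 0 and 0.056 m) or (horizontal distance between each of bead0, bead3, bead4 and cup below 0.05 m and z of bead0 in the frame of cup between 0 and 0.056 m and z of bead3 in the frame of cup between 0 and 0.056 m and z of bead4 in the frame of cup between 0 and 0.056 m) or (horizontal distance between each of bead1, bead2, bead3 and cup below 0.05 m and z of bead1 in the frame of cup between 0 and 0.056 m and z of bead2 in the frame of cup between 0 and 0.056 m and z of bead3 in the frame of cup between 0 and 0.056 m) or (horizontal distance between each of bead1, bead2, bead4 and cup below 0.05 m and z of bead1 in the frame of cup between 0 and 0.056 m and z of bead2 in the frame of cup between 0 and 0.056 m and z of bead4 in the frame of cup between 0 and 0.056 m) or (horizontal distance between each of bead1, bead3, bead4 and cup below 0.05 m and z of bead1 in the frame of cup between 0 and 0.056 m and z of bead3 in the frame of cup between 0 and 0.056 m and z of bead4 in the frame of cup between 0 and 0.056 m) or (horizontal distance between each of bead2, bead3, bead4 and cup below 0.05 m and z of bead2 in the frame of cup between 0 and 0.056 m and z of bead3 in the frame of cup between 0 and 0.056 m and z of bead4 in the frame of cup between 0 and 0.056 m)) and angle between cup's own z axis and vertical below 0.15 rad and height (world z) of cup below 0.01 m and z of cap in the frame of bottle between 0.141 and 0.256 m and horizontal distance between cap and bottle below 0.04 m and angle between cap's own z axis and vertical below 0.3 rad and linear speed of cap below 0.04 m/s and contact force between the fingers and cap above 2 N and contact force between cap and bottle below 0.1 N); the arm keeps its last pose, push and grip.
It fails at once if the fingers touch a bead (contact force between the fingers and bead0 above 0.5 N or contact force between the fingers and bead1 above 0.5 N or contact force between the fingers and bead2 above 0.5 N or contact force between the fingers and bead3 above 0.5 N or contact force between the fingers and bead4 above 0.5 N).
It fails at once if a bystander is moved by more than 40 mm (distance of any of vial_amber, vial_clear, spatula, tape, gauge, screwdriver from where it was at the start of the episode above 0.04 m).
It also fails if it takes over 72 s, if anything falls off the work surface, if the arm or the gripper's body presses on something with over 40 N, if the wrist force passes 120 N, or if a joint passes its speed limit or range.

## Working session

There is one attempt and no reset: what is moved stays moved. The work goes in short steps, Python scripts to look and compute and a shell command to move; the robot and the scene stay as the last step left them, time stands still between calls to the robot, and variables do not carry over. Pictures are saved under pics/ and viewed, at most 10 in all, crops included, and the job is handed in when it is done.

```bash
ls; mkdir -p pics; python3 - <<'E'
from rig import manip
import cv2
print(manip.get_state())
for n in("top","side"):
    d=manip.get_image(n); cv2.imwrite(f"pics/{n}0.png",d["img"][:,:,::-1]); print(d["camera_matrix"],d["T"])
print(manip.get_image("wrist")["hand_eye"])
E
```

```text
pics
rig.py
steer.py
{'clock': 0.0, 'qpos': array([-1.44596319e+00,  2.76595292e-01,  1.50615305e+00,  2.97998978e-05,
        1.36065440e+00, -1.21005216e-01]), 'qd': array([ 4.79432690e-04, -1.23416856e-03, -2.97307060e-04,  2.83342646e-04,
        4.04739453e-05, -1.40347477e-04]), 'effort': array([ 1.01680867e-03, -4.16759455e+01, -2.45801353e+01, -3.10552459e-04,
        1.08214360e-02, -1.51231955e-06]), 'position': array([ 0.13987871, -0.55723009,  0.25243155]), 'ee_rot': array([-9.05069019e-04,  9.92454921e-01,  1.22606727e-01,  1.28371105e-05]), 'contact_force': array([-0.09461484,  0.42926264, -0.06056908]), 'moment': array([ 0.02469468,  0.00724766, -0.04018395]), 'gripper_force': 0.0, 'width': 0.08550614749983491}
[[472.37122091   0.         283.93934798]
 [  0.         472.37122091 212.6115898 ]
 [  0.           0.           1.        ]] [[ 0.02074964 -0.98986408  0.14049396  0.46785799]
 [-0.99957387 -0.02342519 -0.01741681 -0.04196258]
 [ 0.02053138 -0.1400727  -0.98992833  1.15990478]
 [ 0.          0.          0.          1.        ]]
[[406.67904945   0.         286.59536338]
 [  0.         406.67904945 210.34658024]
 [  0.           0.           1.        ]] [[-0.96715396 -0.14868831  0.20616744  0.41206372]
 [-0.25403728  0.59362259 -0.76359498  0.67517099]
 [-0.008848   -0.79088812 -0.6118968   0.66891566]
 [ 0.          0.          0.          1.        ]]
[[-2.32533923e-04 -9.53062062e-01 -3.02774918e-01  7.78700319e-02]
 [ 9.99999746e-01 -1.74082445e-05 -7.13212070e-04  9.63273895e-04]
 [ 6.74464587e-04 -3.02775007e-01  9.53061824e-01 -1.19822100e-01]
 [ 0.00000000e+00  0.00000000e+00  0.00000000e+00  1.00000000e+00]]
```
View pics/top0.png

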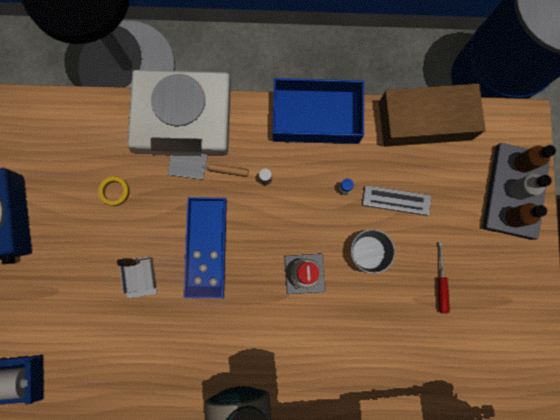

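View pics/side0.png

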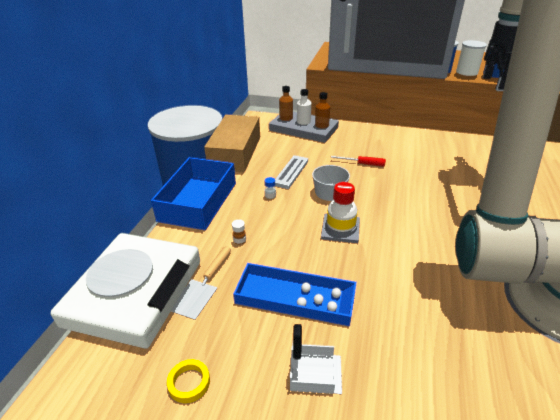

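```bash
cat > h.py <<'E'
import numpy as np, cv2
from scipy.spatial.transform import Rotation as R
def T_tool(s):
    w,x,y,z=s["ee_rot"]; T=np.eye(4); T[:3,:3]=R.from_quat([x,y,z,w]).as_matrix(); T[:3,3]=s["position"]; return T
def cast(d,uv,z,T=None):
    T=d["T"] if T is None else T
    uv=np.atleast_2d(np.asarray(uv,float)); n=len(uv)
    r=np.c_[uv,np.ones(n)]@np.linalg.inv(d["camera_matrix"]).T@T[:3,:3].T
    return T[:3,3]+r*((z-T[2,3])/r[:,2])[:,None]
def hsv(d): return cv2.cvtColor(d["img"],cv2.COLOR_RGB2HSV)
def blobs(m,amin=15):
    m=m.astype(np.uint8); c,_=cv2.findContours(m,cv2.RETR_EXTERNAL,cv2.CHAIN_APPROX_NONE)
    return sorted([k for k in c if cv2.contourArea(k)>=amin],key=cv2.contourArea,reverse=True)
def wrist(manip):
    s=manip.get_state(); d=manip.get_image("wrist"); d["T"]=T_tool(s)@d["hand_eye"]; return d,s
E
python3 - <<'E'
from rig import manip
from h import *
d=manip.get_image("top")
print(cast(d,[(128,262)],.123),cast(d,[(187,199),(226,199),(224,297),(185,297)],.03),cast(d,[(372,252)],.06),cast(d,[(307,272)],.13),cast(d,[(122,297),(155,294)],.02),sep="\n")
cv2.imwrite("pics/top1.png",cv2.resize(d["img"][180:310,90:260,::-1],None,fx=4.6,fy=4.6,interpolation=cv2.INTER_CUBIC))
E
```

```text
[[0.49876938 0.27598659 0.123     ]]
[[0.65588051 0.17302662 0.03      ]
 [0.65816135 0.07905429 0.03      ]
 [0.42457792 0.07489084 0.03      ]
 [0.42275078 0.16618282 0.03      ]]
[[ 0.53600854 -0.26873081  0.06      ]]
[[ 0.48531125 -0.11272828  0.13      ]]
[[0.41938683 0.31615641 0.02      ]
 [0.42792474 0.23907403 0.02      ]]
```

View pics/top1.png

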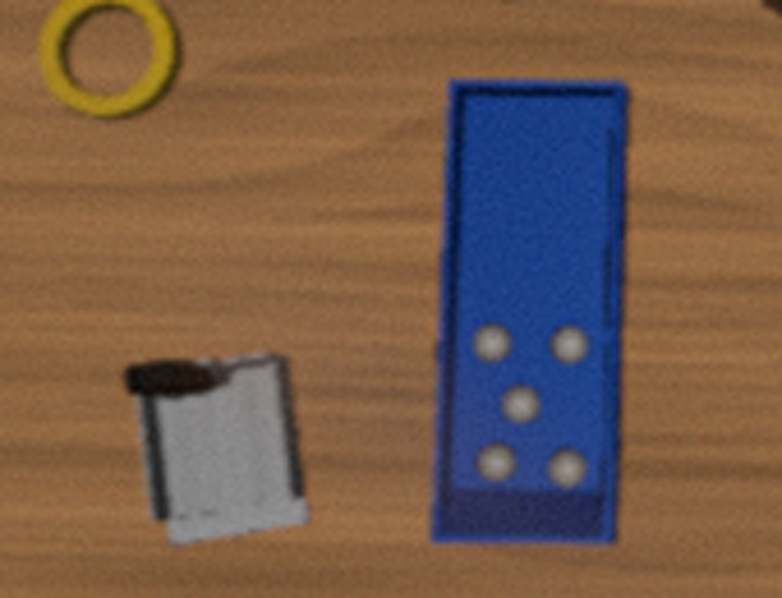

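```bash
cat >> h.py <<'E'
def delta(s,target,yaw=None):
    "tool-axis shift to target, and turn so that tool x points at world yaw"
    T=T_tool(s); d=T[:3,:3].T@(np.asarray(target)-T[:3,3])
    if yaw is None: return d
    a=np.arctan2(T[1,0],T[0,0]); t=-(np.deg2rad(yaw)-a); t=(t+np.pi)%(2*np.pi)-np.pi
    return d,t,np.rad2deg(a)
E
python3 - <<'E'
from rig import manip
from h import *
d=manip.get_image("top"); s=manip.get_state()
L=cast(d,[(126.96,297.8),(156.96,293.5)],.001); v=L[0]-L[1]; print("lip",L,np.linalg.norm(v),"yaw",np.degrees(np.arctan2(-v[0],v[1])))
H=hsv(d); m=(H[...,0]>100)&(H[...,0]<125)&(H[...,1]>150)&(H[...,2]>40)
for c in blobs(m,800):
    r=cv2.minAreaRect(c); 
    if 180<r[0][0]<230:
        b=cast(d,cv2.boxPoints(r),.03); print(b, b.mean(0),[np.linalg.norm(b[i]-b[i-1]) for i in range(4)])
print(delta(s,[.48,.25,.25],-8), s["qpos"])
E
```

```text
lip [[0.41692605 0.31017128 0.001     ]
 [0.42853881 0.23913704 0.001     ]] 0.07197721042948259 yaw 9.284652026274111
[[0.42690435 0.16742237 0.03      ]
 [0.66065295 0.17308042 0.03      ]
 [0.66049169 0.08075579 0.03      ]
 [0.42643251 0.07774098 0.03      ]] [0.54362037 0.12474989 0.03      ] [np.float64(0.08968262900184165), np.float64(0.2338170664014453), np.float64(0.09232477361048885), np.float64(0.23407859685084115)]
(array([ 0.52639928, -0.70048986,  0.00348434]), np.float64(0.3854326487013684), np.float64(14.083664057136922)) [-1.44599357e+00  2.76229301e-01  1.50545313e+00 -2.58232460e-05
  1.36066930e+00 -1.20998178e-01]
```

```bash
for i in 1 2 3 4; do :; done
echo '[[0.024, -0.032, 0, 0], [0.024, -0.032, 0, 0], [0.024, -0.032, 0, 0], [0.024, -0.032, 0, 0], [0.024, -0.032, 0, 0]]' | python3 steer.py 0.06 >/dev/null
echo '[[0.024, -0.032, 0, 0], [0.024, -0.032, 0, 0], [0.024, -0.032, 0, 0], [0.024, -0.032, 0, 0], [0.024, -0.032, 0, 0]]' | python3 steer.py >/dev/null
echo '[[0.024, -0.032, 0, 0], [0.024, -0.032, 0, 0], [0.024, -0.032, 0, 0], [0.024, -0.032, 0, 0], [0.024, -0.032, 0, 0]]' | python3 steer.py >/dev/null
echo '[[0.024, -0.032, 0, 0], [0.024, -0.032, 0, 0], [0.024, -0.032, 0, 0], [0.024, -0.032, 0, 0], [0.024, -0.032, 0, 0]]' | python3 steer.py
echo '[[0.023, -0.03, 0, 0.04], [0.023, -0.03, 0, 0.04], [0, 0, 0, 0], [0, 0, 0, 0]]' | python3 steer.py
python3 - <<'E'
from rig import manip
from h import *
d,s=wrist(manip); print(s["qpos"],delta(s,[.48,.25,.25],9.3))
cv2.imwrite("pics/w0.png",d["img"][:,:,::-1])
E
```

```text
clock: 1.92
position: [0.4499, 0.182, 0.2533]
ee_rot: [0.0, 0.992, 0.123, 0.0]
contact_force: [1.7, -0.7, 0.8]
width: 0.06
gripper_force: 0.0
clock: 2.25
position: [0.4814, 0.2501, 0.2525]
ee_rot: [0.0, 0.996, 0.084, -0.001]
contact_force: [-0.9, -1.1, -0.2]
width: 0.0598
gripper_force: 0.0
[ 3.50945040e-01  2.28129380e-01  1.57370554e+00 -2.60871741e-04
  1.34104881e+00  1.75282402e+00] (array([-0.00141141, -0.00018026,  0.0024649 ]), np.float64(0.00666100649676471), np.float64(9.681647559573838))
```

View pics/w0.png

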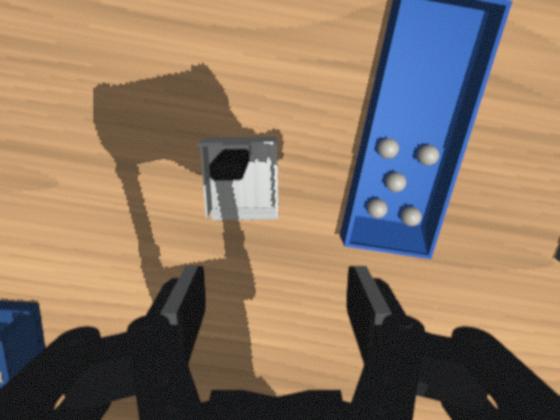

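```bash
cat > m1.py <<'E'
from rig import manip
from h import *
d,s=wrist(manip)
L=cast(d,[(206.5,218.5),(278,218.5)],.001); v=L[0]-L[1]; print("lip",L,np.linalg.norm(v),"yaw",np.degrees(np.arctan2(-v[0],v[1])))
print("back top corners",cast(d,[(200,139),(276,139)],.042))
H=hsv(d)
m=(H[...,2]<35); m[300:]=0; m[:130]=0; m[:,:195]=0; m[:,290:]=0
c=blobs(m)[0]; print("handle top/bot px",cv2.minAreaRect(c)); b=cast(d,c[:,0],.123); print("handle region at z.123",b.min(0),b.max(0))
m=((H[...,0]>100)&(H[...,0]<125)&(H[...,1]>150)&(H[...,2]>40)); m[:,:320]=0
c=blobs(m)[0]; a=cv2.approxPolyDP(c,6,True)[:,0]; print(a,cast(d,a,.03))
m=(H[...,1]<70)&(H[...,2]>110); m[:,:350]=0; m[240:]=0; m[:120]=0
for k in blobs(m,40):
    (x,y),r=cv2.minEnclosingCircle(k); print("bead",x,y,r,cast(d,[(x,y)],.014))
E
python3 m1.py
```

```text
lip [[0.41771993 0.31262756 0.001     ]
 [0.43054885 0.23661058 0.001     ]] 0.07709191125308433 yaw 9.579201036065543
back top corners [[0.50734247 0.3209403  0.042     ]
 [0.51868204 0.25378512 0.042     ]]
handle top/bot px ((227.0, 163.0), (28.0, 38.0), 90.0)
handle region at z.123 [0.49522103 0.27361986 0.123     ] [0.51802617 0.29900285 0.123     ]
[[508   0]
 [392   1]
 [344 243]
 [429 255]] [[0.66241818 0.08203394 0.03      ]
 [0.64559289 0.17715673 0.03      ]
 [0.42567614 0.16793708 0.03      ]
 [0.42717683 0.07884218 0.03      ]]
bead 387.0 147.0 10.295730590820312 [[0.5258042 0.1447569 0.014    ]]
bead 427.0 153.5 10.30786418914795 [[0.52617612 0.1042907  0.014     ]]
bead 394.6785583496094 180.6734619140625 9.697351455688477 [[0.49431771 0.12840713 0.014     ]]
bead 376.23809814453125 207.14285278320312 9.311171531677246 [[0.46406587 0.1397479  0.014     ]]
bead 410.17401123046875 215.3678436279297 9.544241905212402 [[0.46122949 0.1027831  0.014     ]]
```

```bash

echo '[[0.0265, -0.0327, 0, 0.005], [0, 0, 0.036, 0], [0, 0, 0.038, 0], [0, 0, 0.038, 0], [0, 0, 0.0375, 0]]' | python3 steer.py 0.05
echo '[[0, 0, 0, 0], [0, 0, 0, 0], [0, 0, 0, 0]]' | python3 steer.py 0.015 60
echo '[[0, 0, 0, 0], [0, 0, 0, 0], [0, 0, 0, 0]]' | python3 steer.py 0.015 80
python3 - <<'E'
from rig import manip
from h import *
d=manip.get_image("side")
cv2.imwrite("pics/s1.png",cv2.resize(d["img"][200:420,200:420,::-1],None,fx=2.7,fy=2.7))
E
```

```text
clock: 2.77
position: [0.5012, 0.2832, 0.1031]
ee_rot: [0.0, 0.997, 0.08, 0.0]
contact_force: [-0.2, -0.6, -0.5]
width: 0.0501
gripper_force: 0.0
clock: 3.02
position: [0.5028, 0.2844, 0.1057]
ee_rot: [-0.0, 0.997, 0.08, 0.001]
contact_force: [0.6, 0.2, -1.9]
width: 0.0234
gripper_force: 60.0
clock: 3.27
position: [0.5027, 0.2851, 0.1057]
ee_rot: [-0.0, 0.997, 0.08, 0.002]
contact_force: [-0.5, 0.9, -1.0]
width: 0.0231
gripper_force: 78.6
```

View pics/s1.png

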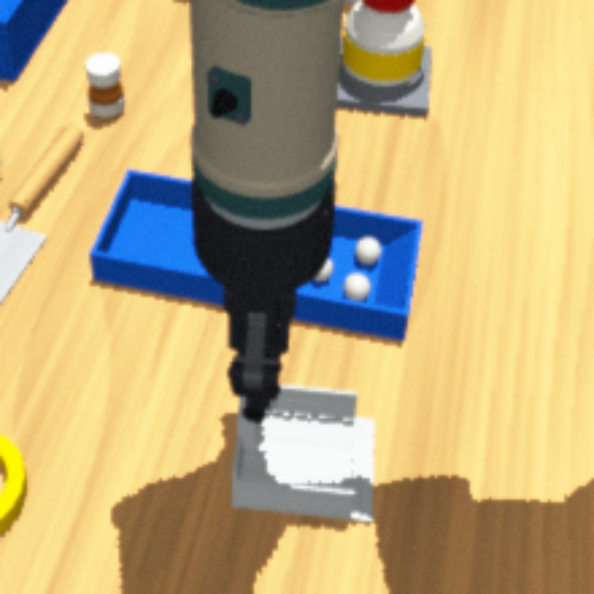

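```bash

echo '[[0, 0, -0.03, 0], [0, 0, -0.03, 0], [0, 0, -0.025, 0], [0.0178, 0.0296, 0, 0], [0.0178, 0.0296, 0, 0]]' | python3 steer.py >/dev/null
echo '[[0.0178, 0.0296, 0, 0], [0.0178, 0.0296, 0, 0], [0.0178, 0.0296, 0, 0], [0.0178, 0.0296, 0, 0], [0, 0, 0, 0.0705]]' | python3 steer.py
echo '[[0, 0, 0, 0.0705], [0, 0, 0, 0], [0, 0, 0, 0]]' | python3 steer.py
python3 - <<'E'
from rig import manip
from h import *
d,s=wrist(manip); print(delta(s,[.6364,.127,.19],1.1))
cv2.imwrite("pics/w1.png",d["img"][:,:,::-1])
E
```

```text
clock: 4.15
position: [0.6406, 0.1209, 0.1892]
ee_rot: [0.002, 0.999, 0.043, 0.003]
contact_force: [1.0, 0.1, -1.1]
width: 0.0231
gripper_force: 79.0
clock: 4.4
position: [0.6355, 0.1266, 0.189]
ee_rot: [0.0, 1.0, 0.011, 0.0]
contact_force: [0.5, 0.0, -2.8]
width: 0.0229
gripper_force: 79.1
(array([ 0.00092399, -0.00042308, -0.00097571]), np.float64(0.002271972706141767), np.float64(1.2301744472308453))
```

View pics/w1.png

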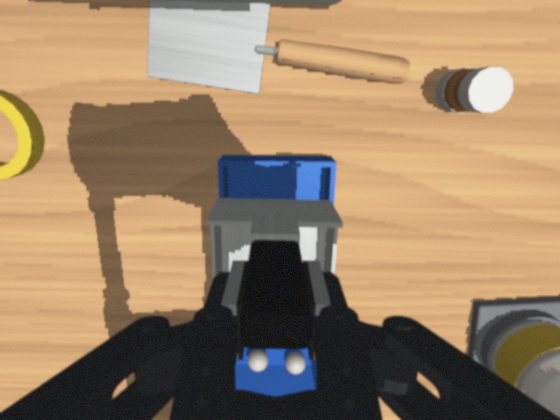

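```bash
python3 - <<'E'
from rig import manip
from h import *
d,s=wrist(manip)
print(cast(d,[(209,223),(341,223)],.125),cast(d,[(219,157),(335,157)],.03), s["position"])
d=manip.get_image("side")
cv2.imwrite("pics/s2.png",cv2.resize(d["img"][150:360,180:400,::-1],None,fx=2.7,fy=2.7))
E
```

```text
[[0.64626984 0.16203059 0.125     ]
 [0.64780902 0.09131226 0.125     ]] [[0.66565757 0.17026457 0.03      ]
 [0.66758708 0.08120073 0.03      ]] [0.63537132 0.12683733 0.1890724 ]
```

View pics/s2.png

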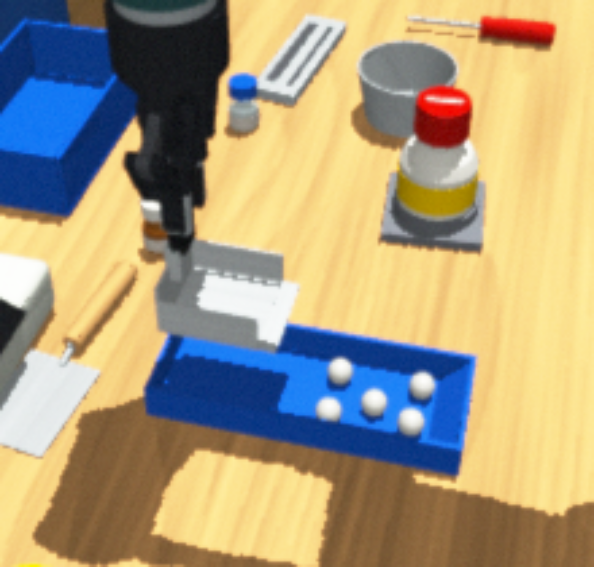

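```bash

echo '[[0, 0.0005, 0.02, 0.005], [0, 0, 0.02, 0], [0, 0, 0.02, 0], [0, 0, 0.012, 0], [0, 0, 0, 0]]' | python3 steer.py
echo '[[0, 0, 0.002, 0], [0, 0, 0.002, 0], [0, 0, 0.002, 0], [0, 0, 0, 0]]' | python3 steer.py
```

```text
clock: 4.97
position: [0.6331, 0.1264, 0.1138]
ee_rot: [0.0, 1.0, 0.008, -0.003]
contact_force: [-1.5, 0.4, -2.0]
width: 0.023
gripper_force: 79.1
clock: 5.3
position: [0.6359, 0.1262, 0.1115]
ee_rot: [0.0, 1.0, 0.008, 0.001]
contact_force: [-0.2, 0.1, -2.7]
width: 0.0229
gripper_force: 79.1
```

```bash

echo '[[0, 0, 0.001, 0], [0, 0, 0.001, 0], [0, 0, 0, 0], [0, 0, 0, 0]]' | python3 steer.py
echo '[[0, 0, 0.001, 0], [0, 0, 0, 0], [0, 0, 0, 0]]' | python3 steer.py
```

```text
clock: 5.63
position: [0.6356, 0.1261, 0.1089]
ee_rot: [0.0, 1.0, 0.007, 0.0]
contact_force: [0.5, 0.7, -0.8]
width: 0.0231
gripper_force: 79.1
clock: 5.88
position: [0.6355, 0.1261, 0.1077]
ee_rot: [0.0, 1.0, 0.007, -0.0]
contact_force: [0.4, -0.1, -1.3]
width: 0.023
gripper_force: 79.1
```

```bash

echo '[[0, 0, 0.001, 0], [-0.01, 0, 0, 0], [-0.018, 0, 0, 0], [-0.018, 0, 0, 0], [-0.018, 0, 0, 0]]' | python3 steer.py
echo '[[-0.018, 0, 0, 0], [-0.013, 0, 0, 0], [0, 0, 0, 0]]' | python3 steer.py
python3 - <<'E'
from rig import manip
from h import *
d=manip.get_image("side")
cv2.imwrite("pics/s3.png",cv2.resize(d["img"][220:350,200:400,::-1],None,fx=4,fy=4,interpolation=cv2.INTER_CUBIC))
E
```

```text
clock: 6.3
position: [0.5706, 0.1251, 0.1069]
ee_rot: [0.0, 1.0, 0.007, 0.0]
contact_force: [0.4, -0.3, -0.8]
width: 0.023
gripper_force: 79.1
clock: 6.55
position: [0.5362, 0.1247, 0.1067]
ee_rot: [0.0, 1.0, 0.008, -0.002]
contact_force: [-1.7, 0.2, -2.1]
width: 0.0232
gripper_force: 79.2
```

View pics/s3.png

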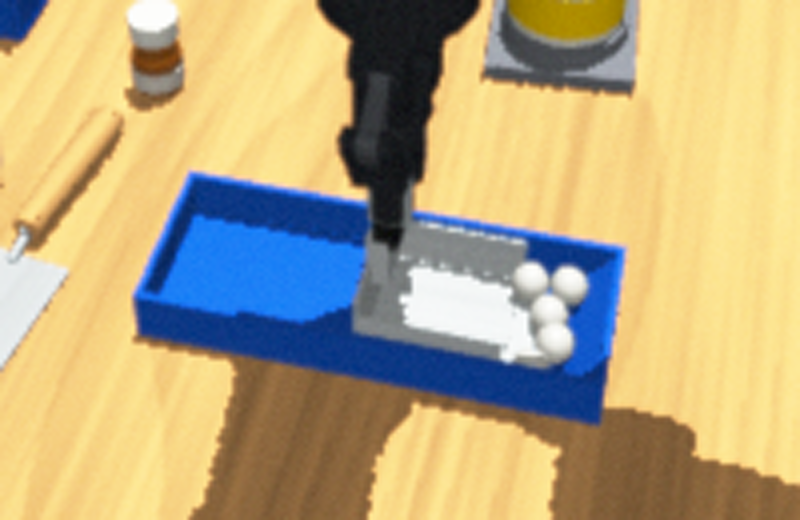

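```bash

echo '[[0.008, 0, 0, 0], [0.014, 0, 0, 0], [0.014, 0, 0, 0], [0.014, 0, 0, 0], [0.014, 0, 0, 0]]' | python3 steer.py - 45 >/dev/null
echo '[[0.014, 0, 0, 0], [0.007, 0, 0, 0], [0, 0, 0, 0], [0, 0, 0, 0], [0, 0, 0, 0]]' | python3 steer.py
echo '[[0, 0, 0, 0], [0, 0, 0, 0], [0, 0, 0, 0], [0, 0, 0, 0], [0, 0, 0, 0]]' | python3 steer.py
python3 - <<'E'
from rig import manip
from h import *
d,s=wrist(manip); H=hsv(d); m=(H[...,1]<60)&(H[...,2]>120); m[:300]=0
for k in blobs(m,20):
    (x,y),r=cv2.minEnclosingCircle(k); print(x,y,r,cast(d,[(x,y)],.014))
a=d["img"]; b=manip.get_image("side")["img"][210:350,200:400]
b=cv2.resize(b,(560,392)); 
cv2.imwrite("pics/m1.png",np.hstack([b,cv2.resize(a[200:,160:400],(240,220))[:220].repeat(1,0) if 0 else cv2.copyMakeBorder(a[200:,160:400],0,172,0,0,cv2.BORDER_CONSTANT)])[:,:,::-1])
E
```

```text
clock: 7.43
position: [0.6264, 0.126, 0.107]
ee_rot: [0.0, 1.0, 0.007, 0.001]
contact_force: [1.5, 0.3, 0.9]
width: 0.0228
gripper_force: 79.2
clock: 7.85
position: [0.6253, 0.126, 0.1068]
ee_rot: [0.0, 1.0, 0.007, -0.0]
contact_force: [1.1, 0.4, 0.4]
width: 0.0232
gripper_force: 79.3
550.0 370.5 16.225080490112305 [[ 0.51787452 -0.07176452  0.014     ]]
```

```bash
cat > bd.py <<'E'
from rig import manip
from h import *
for n in("side","top"):
    d=manip.get_image(n); H=hsv(d); m=(H[...,1]<90)&(H[...,2]>110)
    if n=="top": cv2.imwrite("pics/t.png",d["img"][:,:,::-1])
    for k in blobs(m,8):
        (x,y),r=cv2.minEnclosingCircle(k); p=cast(d,[(x,y)],.014)[0]
        if .40<p[0]<.68 and .07<p[1]<.18: print(n,round(x),round(y),round(r,1),cv2.contourArea(k),p[:2].round(4))
E
python3 bd.py
```

```text
side 269 285 25.6 1173.5 [0.6018 0.1192]
side 331 297 14.4 268.0 [0.4696 0.1181]
side 308 276 49.8 11.5 [0.5296 0.0712]
top 211 230 16.6 433.5 [0.5848 0.1143]
top 188 284 15.1 184.0 [0.4529 0.1623]
top 207 282 3.2 23.0 [0.4585 0.1185]
top 217 281 3.1 22.0 [0.4609 0.0951]
top 216 273 3.4 22.0 [0.4804 0.0986]
```

```bash

echo '[[-0.01, 0, 0, 0], [-0.018, 0, 0, 0], [-0.018, 0, 0, 0], [-0.018, 0, 0, 0], [-0.018, 0, 0, 0]]' | python3 steer.py 0.015 45 >/dev/null
echo '[[-0.011, 0, 0, 0], [0, 0, 0, 0], [-0.008, 0, -0.008, 0], [-0.008, 0, -0.008, 0], [-0.008, 0, -0.008, 0]]' | python3 steer.py
echo '[[-0.022, 0, -0.012, 0], [-0.026, 0, 0, 0], [-0.006, 0, 0.012, 0], [0, 0, 0.006, 0], [0, 0, 0, 0]]' | python3 steer.py
echo '[[0, 0, 0, 0], [0, 0, 0, 0], [0, 0, 0, 0]]' | python3 steer.py
cp pics/t.png pics/t_old.png; python3 bd.py
python3 - <<'E'
from rig import manip
from h import *
a=manip.get_image("side")["img"][190:360,230:400]; d,s=wrist(manip)
cv2.imwrite("pics/m2.png",np.hstack([cv2.resize(a,(510,510),interpolation=cv2.INTER_CUBIC),cv2.copyMakeBorder(d["img"][200:,140:420],0,290,0,0,cv2.BORDER_CONSTANT)])[:,:,::-1])
E
```

```text
clock: 8.88
position: [0.5085, 0.1241, 0.1312]
ee_rot: [0.0, 1.0, 0.007, 0.0]
contact_force: [-0.4, -0.8, -2.4]
width: 0.023
gripper_force: 79.0
clock: 9.3
position: [0.4585, 0.1247, 0.1291]
ee_rot: [-0.002, 1.0, 0.007, 0.006]
contact_force: [0.8, 2.8, 16.2]
width: 0.023
gripper_force: 81.1
clock: 9.55
position: [0.4587, 0.1248, 0.129]
ee_rot: [-0.002, 1.0, 0.007, 0.005]
contact_force: [1.3, 1.9, 15.0]
width: 0.0228
gripper_force: 81.0
side 355 294 29.2 1626.5 [0.4222 0.0989]
top 208 306 14.4 299.5 [0.4024 0.1132]
top 188 285 12.2 129.5 [0.4501 0.1635]
```

View pics/m2.png

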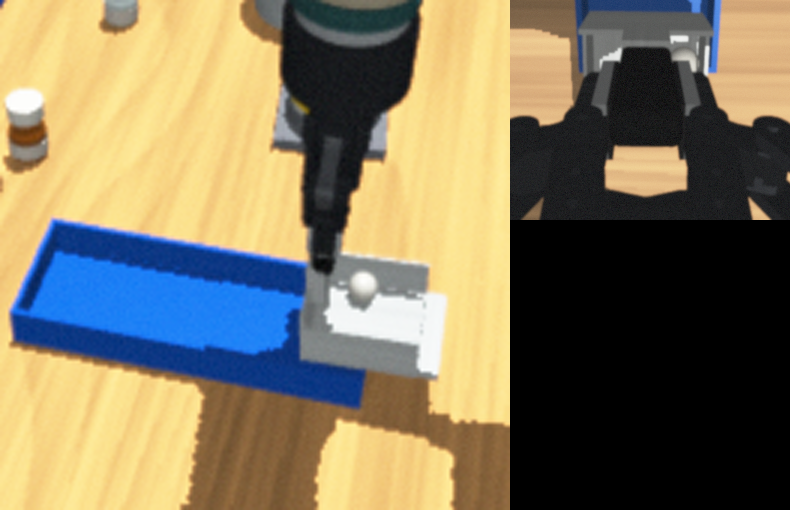

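```bash

echo '[[0, 0, -0.01, 0], [0, 0, -0.02, 0], [0, 0, -0.02, 0], [0, 0, -0.01, 0], [0, 0, 0, 0]]' | python3 steer.py
echo '[[0, 0, 0, 0], [0, 0, 0, 0]]' | python3 steer.py
python3 bd.py
python3 - <<'E'
from rig import manip
from h import *
d=manip.get_image("side"); t=manip.get_image("top")
H=hsv(d); m=(H[...,1]<90)&(H[...,2]>110)
for k in blobs(m,8):
    (x,y),r=cv2.minEnclosingCircle(k); p=cast(d,[(x,y)],.014)[0]
    if 200<x<420 and y>200: print("side",round(x),round(y),cv2.contourArea(k),p.round(3))
for n,im in(("S",d),("T",t)): cv2.imwrite(f"pics/{n}_lift.png",im["img"][:,:,::-1])
# brightness map of the pan area in the top view, 4-px cells
P=np.linalg.inv(t["T"]); 
w=np.array([[.38+i*.01,.125,.08,1] for i in range(9)]); c=(P@w.T)[:3]; uv=t["camera_matrix"]@c; print((uv[:2]/uv[2]).T.round(0)[[0,8]])
E
```

```text
clock: 10.17
position: [0.4562, 0.1236, 0.1878]
ee_rot: [-0.0, 1.0, 0.007, 0.003]
contact_force: [-0.3, 0.5, -1.4]
width: 0.0232
gripper_force: 78.9
clock: 10.33
position: [0.4538, 0.1233, 0.1843]
ee_rot: [0.0, 1.0, 0.007, -0.001]
contact_force: [0.8, -0.3, -2.6]
width: 0.0228
gripper_force: 78.9
side 309 285 77.4 1739.0 [0.5197 0.0979]
side 315 276 1726.0 [0.514 0.067 0.014]
side 238 225 130.5 [ 0.736 -0.054  0.014]
side 357 228 74.5 [ 0.445 -0.115  0.014]
side 326 226 69.0 [ 0.52  -0.104  0.014]
side 239 238 43.0 [ 0.716 -0.008  0.014]
[[198. 318.]
 [200. 281.]]
```

```bash
python3 - <<'E'
import cv2,numpy as np
from rig import manip
from h import *
d=manip.get_image("side"); 
for n,x0,y0,x1,y1 in(("S",225,215,400,360),("T",165,190,245,345)):
    im=cv2.imread(f"pics/{n}_lift.png")[y0:y1,x0:x1]; g=cv2.resize(cv2.cvtColor(im,cv2.COLOR_BGR2GRAY),None,fx=4,fy=4,interpolation=cv2.INTER_CUBIC)
    c=cv2.HoughCircles(g,cv2.HOUGH_GRADIENT,1,20,param1=80,param2=16,minRadius=12,maxRadius=26)
    if c is not None:
        for x,y,r in c[0]:
            p=im[int(y/4),int(x/4)]; q=cast(d,[(x/4+x0,y/4+y0)],.014)[0] if n=="S" else 0
            if p.min()>90: print(n,(x/4+x0),(y/4+y0),r/4,p,q)
S=cv2.imread("pics/S_lift.png")[200:370,225:400]; T=cv2.imread("pics/T_lift.png")[195:340,170:250]
S=cv2.resize(S,(525,510),interpolation=cv2.INTER_CUBIC); T=cv2.resize(T,(270,489),interpolation=cv2.INTER_CUBIC); T=cv2.copyMakeBorder(T,0,21,0,0,cv2.BORDER_CONSTANT)
cv2.imwrite("pics/m3.png",np.hstack([S,T]))
E
```

```text
S 347.375 263.875 3.35 [248 251 250] [0.45045741 0.01467799 0.014     ]
```

View pics/m3.png

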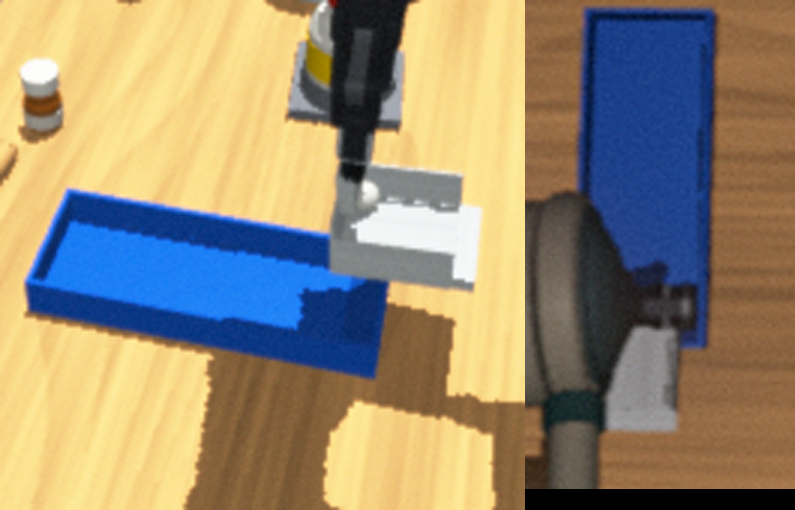

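```bash
python3 - <<'E'
import cv2,numpy as np
from rig import manip
from h import *
d=manip.get_image("top"); d["img"]=cv2.imread("pics/top0.png")[:,:,::-1].copy(); s=manip.get_state()
g=cv2.cvtColor(d["img"],cv2.COLOR_RGB2GRAY)[215:290,335:410]; g=cv2.resize(g,None,fx=4,fy=4,interpolation=cv2.INTER_CUBIC)
c=cv2.HoughCircles(g,cv2.HOUGH_GRADIENT,1,60,param1=100,param2=20,minRadius=70,maxRadius=105)
for x,y,r in c[0][:3]:
    p=cast(d,[(x/4+335,y/4+215),((x+r)/4+335,y/4+215)],.06); print("cup",p[0],np.linalg.norm(p[1]-p[0]))
H=hsv(d); m=((H[...,0]<8)|(H[...,0]>172))&(H[...,1]>140)&(H[...,2]>60)
for k in blobs(m,60):
    r=cv2.minAreaRect(k); print("red",r,cast(d,[r[0]],.13))
e=manip.get_image("side"); e["img"]=cv2.imread("pics/side0.png")[:,:,::-1].copy(); H=hsv(e); m=((H[...,0]<8)|(H[...,0]>172))&(H[...,1]>140)&(H[...,2]>60); m[:, :320]=0
for k in blobs(m,60):
    x,y,w,h=cv2.boundingRect(k); print("side red",x,y,w,h,"top-face centre~",cast(e,[(x+w/2,y+6)],.13))
print(delta(s,[.70,-.27,.26]),s["qpos"])
E
```

```text
cup [ 0.53752312 -0.27137474  0.06      ] 0.048383711544637185
red ((307.5, 272.5), (21.0, 21.0), 90.0) [[ 0.48425957 -0.11382721  0.13      ]]
red ((443.7184143066406, 294.93231201171875), (36.221923828125, 9.208024024963379), 86.8201675415039) [[ 0.44230719 -0.40960199  0.13      ]]
side red 333 182 22 23 top-face centre~ [[ 0.48567974 -0.1119571   0.13      ]]
side red 358 156 28 11 top-face centre~ [[ 0.43356562 -0.24510071  0.13      ]]
[ 0.23978635  0.39699287 -0.0760722 ] [ 1.17312552e-01  1.73093973e-01  1.82768602e+00 -1.13791106e-04
  1.14215682e+00  1.67335822e+00]
```

```bash

echo '[[0, 0, -0.02, 0], [0, 0, -0.03, 0], [0, 0, -0.026, 0], [0, 0, 0, 0], [0.003, 0.008, 0, 0]]' | python3 steer.py >/dev/null
echo '[[0.006, 0.0158, 0, 0], [0.009, 0.0158, 0, 0], [0.0125, 0.0158, 0, 0], [0.0125, 0.0158, 0, 0], [0.0125, 0.0158, 0, 0]]' | python3 steer.py >/dev/null
echo '[[0.0125, 0.0158, 0, 0], [0.0125, 0.0158, 0, 0], [0.0125, 0.0158, 0, 0], [0.0125, 0.0158, 0, 0], [0.0125, 0.0158, 0, 0]]' | python3 steer.py >/dev/null
echo '[[0.0125, 0.0158, 0, 0], [0.0125, 0.0158, 0, 0], [0.0125, 0.0158, 0, 0], [0.0125, 0.0158, 0, 0], [0.0125, 0.0158, 0, 0]]' | python3 steer.py >/dev/null
echo '[[0.0125, 0.0158, 0, 0], [0.0125, 0.0158, 0, 0], [0.0125, 0.0158, 0, 0], [0.0125, 0.0158, 0, 0], [0.0125, 0.0158, 0, 0]]' | python3 steer.py
echo '[[0.0125, 0.0158, 0, 0], [0.0125, 0.0158, 0, 0], [0.009, 0.0158, 0, 0], [0.006, 0.0158, 0, 0], [0.003, 0.008, 0, 0]]' | python3 steer.py
echo '[[0, 0, 0, 0], [0, 0, 0, 0], [0, 0, 0, 0]]' | python3 steer.py
python3 - <<'E'
from rig import manip
from h import *
s=manip.get_state(); print(delta(s,[.745,-.271,.182],.8),s["qpos"])
d,s=wrist(manip); H=hsv(d); m=(H[...,1]<60)&(H[...,2]>170); m[:,:180]=0; m[:,400:]=0
for k in blobs(m,15): print(cv2.minEnclosingCircle(k),cv2.contourArea(k))
E
```

```text
clock: 12.77
position: [0.7018, -0.1983, 0.2576]
ee_rot: [-0.001, 1.0, 0.007, -0.002]
contact_force: [-0.5, -0.8, -2.0]
width: 0.0227
gripper_force: 78.8
clock: 13.18
position: [0.7461, -0.2703, 0.2567]
ee_rot: [-0.0, 1.0, 0.007, -0.002]
contact_force: [-0.2, 0.1, -2.3]
width: 0.0231
gripper_force: 78.8
clock: 13.43
position: [0.7458, -0.2666, 0.26]
ee_rot: [-0.001, 1.0, 0.008, -0.001]
contact_force: [-0.1, -0.1, -1.8]
width: 0.0232
gripper_force: 78.8
(array([-0.0006901 ,  0.00448272,  0.07802048]), np.float64(0.001197078617797942), np.float64(0.8685875525451741)) [-4.31359834e-01  6.21723398e-01  9.15291919e-01  6.05984601e-04
  1.60674179e+00  1.12429915e+00]
((366.3079528808594, 259.5198669433594), 35.007484436035156) 1077.5
((276.5, 348.5), 26.50481605529785) 542.5
((369.0, 227.0), 30.80594253540039) 367.5
((312.0, 248.0), 14.866168975830078) 295.5
((237.0, 256.5), 18.741764068603516) 282.0
```

```bash

echo '[[0, 0.0045, 0.02, 0], [0, 0, 0.026, 0], [0, 0, 0.02, 0], [0, 0, 0.012, 0], [0, 0, 0, 0]]' | python3 steer.py >/dev/null
echo '[[0, 0, 0, 0], [0, 0, 0, 0], [0, 0, 0, 0]]' | python3 steer.py
echo '[[-0.025, 0, 0, 0], [-0.036, 0, 0, 0], [-0.036, 0, 0, 0], [0, 0, 0, 0], [0, 0, 0, 0]]' | python3 steer.py
echo '[[0, 0, 0, 0], [0, 0, 0, 0], [0, 0, 0, 0], [0, 0, 0, 0]]' | python3 steer.py
python3 - <<'E'
from rig import manip
from h import *
for n in("top","side"):
    d=manip.get_image(n); cv2.imwrite(f"pics/{n}_p.png",d["img"][:,:,::-1])
    a=cv2.imread(f"pics/{n}0.png")[:,:,::-1]
    x0,y0,x1,y1=(345,228,400,280) if n=="top" else (310,165,355,205)
    print(n); print(cv2.cvtColor(d["img"],cv2.COLOR_RGB2GRAY)[y0:y1:3,x0:x1:3]); print(cv2.cvtColor(np.ascontiguousarray(a),cv2.COLOR_RGB2GRAY)[y0:y1:3,x0:x1:3])
E
```

```text
clock: 14.15
position: [0.7474, -0.2722, 0.1852]
ee_rot: [0.001, 1.0, 0.008, 0.002]
contact_force: [0.4, -0.0, -2.1]
width: 0.0227
gripper_force: 78.8
clock: 14.57
position: [0.6478, -0.2735, 0.1846]
ee_rot: [0.0, 1.0, 0.007, 0.0]
contact_force: [0.4, 0.6, -2.2]
width: 0.0228
gripper_force: 78.8
clock: 14.9
position: [0.6507, -0.2735, 0.183]
ee_rot: [0.0, 1.0, 0.008, 0.001]
contact_force: [-0.5, -0.1, -3.0]
width: 0.0226
gripper_force: 78.8
top
[[ 60  53  60  53  29  32  72 113 109 104 102 172 169 167 173 132  52 134
  136]
 [ 78  54  57  44  31  51 112 116 114 106 164 119  92 134 155  99  83 111
  111]
 [145  69  57  26  28  78 123 122 120 105 194  72 129 171 156 195 143 139
  144]
 [133  63  36  28  57 122 125 119 120  99 148 106  80 120 148 188 138 133
  131]
 [ 95  50  26  34  90 134 134 131 111 103 112 119 113  60  33  92 133 133
  133]
 [ 52  38  29  54 133 142 141 139  95 102 110 115 118 118 109  49 134 118
  116]
 [ 42  28  38  92 136 136 146 107  85  98 103 113 113 113 120 120 121 133
  133]
 [ 28  30  56 117 129 137 131  77  80  92 100 103 115 116 118 113 109 111
  123]
 [ 
[... 3337 characters left out ...]
6 210]
 [212 173 124 126 122 115 116 115 118 111 108  99  97 209 214]
 [212 184 125 126 124 118 114 118 115 111 107 102  92 200 214]
 [210 132 158 137 126 121 114 119 122 114 105 100 152 200 212]
 [212 172  94 112 160 141 147 149 128 108  80  82  81 111 193]
 [213 208  92 101 102 108 109 116 100 132 213 170 174 153  92]
 [214 106  89 100 103 106 109 109  58  77  80  76  77  89  82]
 [135 109  91 100 100 108 110 109  55  43  77  79  82  76  46]
 [143 109  99 101 108 110 108 106  50  42  47  49  45  40  38]
 [218 110 107  95 104 108 111 113  47  41  41  45  39  43  41]
 [224 212 107 100 100 102 107 165 130  40  48  40  45  45 100]
 [224 218 213 210 138 106 124 164 137 141  94  81  79 121 234]]
```

```bash

echo '[[0, 0, -0.02, 0], [0, 0, -0.03, 0], [0, 0, -0.03, 0], [0, 0, -0.01, 0], [-0.002, -0.008, 0, 0]]' | python3 steer.py >/dev/null
echo '[[-0.005, -0.016, 0, 0], [-0.005, -0.023, 0, 0], [-0.005, -0.023, 0, 0], [-0.005, -0.023, 0, 0], [-0.005, -0.023, 0, 0]]' | python3 steer.py >/dev/null
echo '[[-0.005, -0.023, 0, 0], [-0.005, -0.023, 0, 0], [-0.005, -0.023, 0, 0], [-0.005, -0.023, 0, 0], [-0.005, -0.023, 0, 0]]' | python3 steer.py >/dev/null
echo '[[-0.005, -0.023, 0, 0], [-0.004, -0.016, 0, 0], [-0.002, -0.008, 0, 0], [0, 0, 0, 0], [0, 0, 0, 0]]' | python3 steer.py
cat > cup.py <<'E'
from rig import manip
from h import *
d=manip.get_image("top"); a=cv2.imread("pics/top0.png"); cv2.imwrite("pics/cupnow.png",d["img"][:,:,::-1])
g=cv2.cvtColor(d["img"],cv2.COLOR_RGB2GRAY)[228:280:2,346:400:2].astype(int); print(g)
e=cv2.cvtColor(a,cv2.COLOR_BGR2GRAY)[228:280:2,346:400:2].astype(int); print("diff"); print(g-e)
E
python3 cup.py; sed -n 1,1p /dev/null
```

```text
clock: 16.67
position: [0.5819, 0.0036, 0.2717]
ee_rot: [0.0, 1.0, 0.008, -0.001]
contact_force: [0.4, 0.3, -1.9]
width: 0.0234
gripper_force: 78.8
[[115 114 117 114 118 116 117 117 116 117 118 115 121 121 121 118 119 119
  120 122 119 118 120 121 119 120 120]
 [118 121 118 122 121 116 114  90  73  99 124 124  94  84  95 114 131 124
  121 122 117 118 119 116 111 111 109]
 [122 129 126 116  79  65  50  79 113  95  59  52  48  49  51  44  48  77
  118 120 107 110 107 108 106 111 111]
 [131 124 116  62  54  53  88 103  66  50  48  53  46  49  46  40  43  41
   42  86 128 132 133 127 127 127 125]
 [128  91  51  53  53  86  90  52  55  69  85  80  81  55  46  41  41  43
   39  40  63 125 128 125 121 125 123]
 [ 97  53  52  48  80 102  55 100 148 163 163 161 164 158 134  71  40  37
   44  33  30  69 129 122 121 127 124]
 [ 55  46  48  54 109  75 125 165 162 160 165 161 159 155 160 157 106  38
   36  42  30  36  83 123 121 118 119]
 [ 47  49  41  80  93 128 169 164 161 160 158 162 160 163 162 164 161 110
   32  35  31  33  38 108 114 114 111]
 [ 53  51  46 110 106 167 161 157 161 161 166 16
[... 3528 characters left out ...]
   8  9 10]
 [ 6  6  5  0  4  6  5 10  8 13  6  6  7  8 12  8  6  4 10 10  4 -2  7  3
  11  6  8]
 [ 9  3  6 -3  5  3  7  6 12  4  5  9  7  3 10  8  5  3  9  0 -5  0  9  1
   5  3  8]
 [ 4  5  6  2  4 -4 10 11  2  6  6  7  4  4  1  7  4  5  2  5  4  0  3  5
   7  7 10]
 [ 2  3 12  5 10 -2 10  3 13  9  5  6  0  1  3  2  2  0  4  7 10  2  4  5
   5  6  8]
 [ 3  8  9  8  6  9  4 14  8  7  5  6  3  5  9  9  6 -2  6  9  4 10  5  4
   0  8  4]
 [ 1  3  4 12 11  6  8  7 11  7 10  6  9 10  6  5  6  1  3  4 11  9  6  2
   5  8  7]
 [ 7  6  6  8  6  9  7  3 11  1  7  6  5  9  6  7  5  4  2  6  0  8  9  6
   4  3  7]
 [ 4  9  6  8  8 11  4  6  6  5  9  8  7 12 -1  5  7 14  5  4  9  3  3  8
   9  9  7]]
```

```bash
python3 - <<'E'
from rig import manip
from h import *
d=manip.get_image("top"); s=manip.get_state()
a=cast(d,[(346,186),(265,176),(364,190),(430,211),(248,173)],[.055]); print(a.round(3))
c=np.array([.5375,-.271]); u=np.array([1,1])/2**.5; 
for p in a: v=p[:2]-c; print("along",round(v@u,3),"perp",round(v[1]*u[0]-v[0]*u[1],3))
t=.27; print(c+t*u, delta(s,[*(c+t*u),.2],45))
o=cv2.imread("pics/top0.png")[:,:,::-1].astype(int); df=(np.abs(d["img"].astype(int)-o).max(2)>45)
for k in blobs(df,6): x,y,w,h=cv2.boundingRect(k); print("changed",x,y,w,h,d["img"][y+h//2,x+w//2])
E
```

```text
[[ 0.692 -0.208  0.055]
 [ 0.712 -0.014  0.055]
 [ 0.684 -0.251  0.055]
 [ 0.637 -0.409  0.055]
 [ 0.718  0.026  0.055]]
along 0.154 perp -0.065
along 0.305 perp 0.058
along 0.117 perp -0.09
along -0.027 perp -0.168
along 0.338 perp 0.083
[ 0.72841883 -0.08008117] (array([0.14483281, 0.08477751, 0.07212175]), np.float64(-0.7712790631433881), np.float64(0.8089648550797471))
changed 94 283 401 137 [173 125  80]
changed 174 146 121 203 [65 57 45]
changed 117 257 39 41 [138  98  60]
changed 228 350 17 21 [102  94  77]
changed 189 140 12 16 [108 100  85]
changed 202 139 24 10 [95 88 81]
changed 206 151 20 5 [108  99  86]
changed 193 250 8 9 [ 34  68 141]
changed 199 264 8 8 [ 39  69 145]
changed 194 276 8 8 [ 47  74 139]
changed 336 260 9 7 [153 146 141]
changed 190 339 29 4 [109 103  89]
changed 271 265 4 15 [92 81 70]
changed 273 249 4 15 [88 82 70]
changed 270 285 3 7 [89 81 69]
```

```bash

echo '[[0, 0, 0, -0.05], [0, 0, 0, -0.1], [0, 0, 0, -0.11], [0, 0, 0, -0.11], [0, 0, 0, -0.11]]' | python3 steer.py >/dev/null
echo '[[0, 0, 0, -0.11], [0, 0, 0, -0.1], [0, 0, 0, -0.05], [0, 0, 0, -0.03], [0.002, 0.008, 0, 0]]' | python3 steer.py >/dev/null
echo '[[0.0044, 0.0163, 0, 0], [0.0044, 0.0163, 0, 0], [0.0044, 0.0163, 0, 0], [0.0044, 0.0163, 0, 0], [0.0044, 0.0163, 0, 0]]' | python3 steer.py >/dev/null
echo '[[0.0044, 0.0163, 0, 0], [0.0044, 0.0163, 0, 0], [0.0044, 0.0163, 0, 0], [0.0044, 0.0163, 0, 0], [0.002, 0.008, 0, 0]]' | python3 steer.py >/dev/null
echo '[[0, 0, 0.03, 0], [0, 0, 0.035, 0], [0, 0, 0.03, 0], [0, 0, 0.02, 0], [0, 0, 0, 0]]' | python3 steer.py
echo '[[0, 0, 0.02, 0], [0, 0, 0.008, 0], [0, 0, 0, 0], [0, 0, 0, 0]]' | python3 steer.py
python3 - <<'E'
from rig import manip
from h import *
print(delta(manip.get_state(),[.7284,-.08,.11],45))
E
```

```text
clock: 18.85
position: [0.7248, -0.0808, 0.1512]
ee_rot: [-0.003, 0.924, 0.382, -0.005]
contact_force: [-1.5, -0.2, -2.2]
width: 0.023
gripper_force: 78.6
clock: 19.18
position: [0.7285, -0.081, 0.1305]
ee_rot: [0.0, 0.924, 0.382, 0.0]
contact_force: [-0.3, -0.1, -1.4]
width: 0.0227
gripper_force: 78.7
(array([ 0.00065099, -0.00075232,  0.02049926]), np.float64(-0.0010085628783684797), np.float64(44.942213603695926))
```

```bash

echo '[[0, 0, 0.008, 0], [0, 0, 0.006, 0], [0, 0, 0.003, 0], [0, 0, 0, 0], [0, 0, 0, 0]]' | python3 steer.py
echo '[[0, 0, 0.003, 0], [0, 0, 0, 0], [0, 0, 0, 0]]' | python3 steer.py
echo '[[0, 0, 0.003, 0], [0, 0, 0, 0], [0, 0, 0, 0]]' | python3 steer.py
```

```text
clock: 19.6
position: [0.728, -0.0806, 0.1126]
ee_rot: [-0.0, 0.924, 0.382, -0.0]
contact_force: [0.3, 0.2, -1.2]
width: 0.0229
gripper_force: 78.9
clock: 19.85
position: [0.7281, -0.0807, 0.1098]
ee_rot: [0.0, 0.924, 0.382, -0.0]
contact_force: [-0.1, 0.6, -1.9]
width: 0.0231
gripper_force: 78.9
clock: 20.1
position: [0.728, -0.0806, 0.1065]
ee_rot: [-0.0, 0.924, 0.382, -0.0]
contact_force: [-0.4, 0.0, -0.8]
width: 0.0232
gripper_force: 78.9
```

```bash

echo '[[0, 0, 0.002, 0], [0, 0, 0, 0], [0, 0, 0, 0]]' | python3 steer.py
echo '[[0, 0, 0.002, 0], [0, 0, 0, 0], [0, 0, 0, 0]]' | python3 steer.py
```

```text
clock: 20.35
position: [0.7281, -0.0807, 0.1046]
ee_rot: [-0.0, 0.924, 0.382, -0.0]
contact_force: [-0.3, 1.3, -1.8]
width: 0.023
gripper_force: 78.9
clock: 20.6
position: [0.7281, -0.0807, 0.1026]
ee_rot: [-0.0, 0.924, 0.382, -0.0]
contact_force: [0.6, -1.2, -1.7]
width: 0.0226
gripper_force: 78.9
```

```bash

echo '[[0, 0, 0.002, 0], [0, 0, 0, 0], [0, 0, 0, 0]]' | python3 steer.py | grep -E 'pos|contact'
echo '[[0, 0, 0.002, 0], [0, 0, 0, 0], [0, 0, 0, 0]]' | python3 steer.py| grep -E 'pos|contact'
echo '[[0, 0, 0.0015, 0], [0, 0, 0, 0], [0, 0, 0, 0]]' | python3 steer.py| grep -E 'pos|contact'
```

```text
position: [0.7285, -0.0807, 0.1019]
contact_force: [-1.2, 0.1, 3.7]
position: [0.7285, -0.0807, 0.1018]
contact_force: [-3.5, 0.1, 10.8]
position: [0.7286, -0.0807, 0.1018]
contact_force: [-4.4, 0.9, 16.1]
```

```bash

echo '[[0, 0, -0.0035, 0], [0, 0, -0.001, 0], [0, 0, 0, 0]]' | python3 steer.py | grep -E 'pos|contact'
echo '[[0, 0, 0, 0], [0, 0, 0, 0], [0, 0, 0, 0], [0, 0, 0, 0], [0, 0, 0, 0]]' | python3 steer.py 0.05 20 | grep -E 'pos|contact|width|force'
echo '[[0, 0, -0.01, 0], [0, 0, -0.03, 0], [0, 0, -0.04, 0], [0, 0, -0.04, 0], [0.03, 0, 0, 0]]' | python3 steer.py >/dev/null
echo '[[0.02, 0, 0, 0], [0, 0, 0, 0], [0, 0, 0, 0]]' | python3 steer.py
python3 - <<'E'
from rig import manip
from h import *
d,s=wrist(manip); cv2.imwrite("pics/w_r.png",d["img"][:,:,::-1])
P=np.linalg.inv(d["T"])
def px(p): c=P@np.r_[p,1]; u=d["camera_matrix"]@c[:3]; return (u[:2]/u[2]).round(0)
c=np.array([.7284,-.08]); u=np.array([.707,.707]); v=np.array([-.707,.707])
for n,a,b in(("lipL",-.078,.036),("lipR",-.078,-.036),("backL",.01,.036),("backR",.01,-.036)): print(n,px(np.r_[c+a*u+b*v,.002]))
g=cv2.cvtColor(d["img"],cv2.COLOR_RGB2GRAY)
h=cv2.resize(g,None,fx=3,fy=3,interpolation=cv2.INTER_CUBIC)
C=cv2.HoughCircles(h,cv2.HOUGH_GRADIENT,1,40,param1=80,param2=18,minRadius=20,maxRadius=45)
for x,y,r in C[0][:25]:
    q=cast(d,[(x/3,y/3)],.012)[0,:2]-c; 
    if abs(q@v)<.05 and -.1<q@u<.04: print("circ",x/3,y/3,r/3,"scoop x",30+1000*(q@u),"y",1000*(q@v),g[int(y/3),int(x/3)])
E
```

```text
position: [0.7284, -0.0807, 0.1019]
contact_force: [-1.0, 1.6, 3.5]
position: [0.7281, -0.0807, 0.1014]
contact_force: [-0.7, -0.1, 0.0]
width: 0.0501
gripper_force: 0.0
clock: 22.68
position: [0.7638, -0.0446, 0.2221]
ee_rot: [0.0, 0.924, 0.383, -0.0]
contact_force: [-0.2, -0.2, -0.0]
width: 0.05
gripper_force: 0.0
lipL [241. 297.]
lipR [309. 297.]
backL [238. 218.]
backR [311. 218.]
```

```bash
python3 - <<'E'
import cv2,numpy as np
im=cv2.imread("pics/w_r.png"); g=cv2.cvtColor(im,cv2.COLOR_BGR2GRAY)
print("cols",list(range(230,322,4)))
for y in range(176,306,4): print(y," ".join(f"{int(g[y:y+2,x:x+2].mean()):3d}" for x in range(230,322,4)))
E
```

```text
cols [230, 234, 238, 242, 246, 250, 254, 258, 262, 266, 270, 274, 278, 282, 286, 290, 294, 298, 302, 306, 310, 314, 318]
176 143 179 179 176 175 171 164 168 178 173 172 169 167 161 159 164 172 174 174 176 175 169 162
180  91 146 178 179 176 176 171 163 167 178 174 172 171 167 161 161 162 172 172 175 176 175 168
184  96 106 178 179 178 177 176 173 162 168 178 174 173 171 166 161 160 163 164 172 175 176 174
188  67 110 172 182 178 178 176 177 172 162 167 178 175 174 173 167 160 161 162 164 171 175 177
192  69 109 175 176 181 178 178 176 176 172 163 167 178 175 173 171 167 161 160 163 164 171 175
196  76 128 172 177 175 180 178 176 176 177 174 164 166 175 176 173 172 167 162 160 163 163 169
200  87 156 160 169 178 175 180 179 177 177 176 174 163 165 171 175 174 171 168 163 162 165 162
204 122 159 158 159 170 171 109 113 113 114 118 157 175 165 165 171 176 172 171 166 161 162 165
208 156 163 160 158 160 153  95  93  96  96  95  98 174 176 164 163 171 170 172 171 168 162 163
212 161 158 151 149 151 148  90  94  94  96  94  95 118 157 175 161 163 164 167 172 172 167 163
216 166 141  86  88
[... 1488 characters left out ...]
 205 213 207 122 131 171 165
280 167 160 170 143 206 206 206 194  27  19  17  16  19  16  15  25 199 213 207 121 141 171 166
284 165 165 182 142 204 204 203 182  24  22  17  24  18  18  19  24 193 210 205 115 151 172 168
288 167 163 185 128 177 177 175 152  34  34  38  38  39  38  37  36 159 190 186 150 160 167 169
292 174 168 187 161 196 197 196 155  40  43  45  45  49  51  50  47 164 193 194 184 163 166 164
296 177 174 185 185 199 199 199 159  34  38  39  39  42  40  43  45 180 199 198 192 169 167 166
300 179 178 187 168 167 168 173 166  50  42  41  39  41  39  41  49 169 176 173 174 179 154 157
304 175 179 180 173 168 162 161 170 164 168 163 165 169 167 164 161 167 164 163 161 171 158 154
```

```bash

echo '[[-0.04, 0, 0, 0], [-0.04, 0, 0, 0], [-0.04, 0, 0, 0], [-0.04, 0, 0, 0], [0, 0, 0, 0]]' | python3 steer.py >/dev/null
echo '[[0, 0, 0, 0], [0, 0, 0, 0]]' | python3 steer.py | grep pos
python3 - <<'E'
from rig import manip
from h import *
d,s=wrist(manip); cv2.imwrite("pics/w_r2.png",d["img"][:,:,::-1])
P=np.linalg.inv(d["T"])
def px(p): c=P@np.r_[p,1]; u=d["camera_matrix"]@c[:3]; return (u[:2]/u[2]).round(0)
c=np.array([.7284,-.08]); u=np.array([.707,.707]); v=np.array([-.707,.707])
for n,a,b in(("lipL",-.078,.036),("lipR",-.078,-.036),("backL",.01,.036),("backR",.01,-.036)): print(n,px(np.r_[c+a*u+b*v,.002]))
x0,y0=px(np.r_[c+.01*u+.036*v,.002])-[12,30]; x1,y1=px(np.r_[c-.078*u-.036*v,.002])+[8,6]
g=cv2.cvtColor(d["img"],cv2.COLOR_RGB2GRAY)
for y in range(int(max(y0,0)),int(y1),4): print(y," ".join(f"{int(g[y:y+2,x:x+2].mean()):3d}" for x in range(int(x0),int(x1),4)))
E
```

```text
position: [0.65, -0.159, 0.2222]
lipL [235. 143.]
lipR [313. 143.]
backL [231.  39.]
backR [316.  39.]
9  62  73  73  96 164 162 168 167 163 166 163 164 158 148 154 163 165 160 161 158 154 150 148 152 151 153
13  72  71  77  82 150 164 161 169 167 163 166 163 164 159 150 154 158 164 158 160 158 155 150 149 153 153
17  72  76  80  80 122 164 164 162 168 167 165 165 163 166 156 150 151 156 165 160 162 157 154 150 149 153
21  79  80  80  80  78 142 163 157 117 124 125 118 124 131 164 155 151 152 161 163 160 160 156 153 149 152
25  79  81  82  81  81 116 156 112  87  78  43  39  44  44  73  76  77  83  88 146 163 161 160 156 154 149
29  80  81  82  79  79  80 143 114  87  40  35  35  36  37  35  36  37  37  32  62 156 158 159 160 156 151
33  83  81  80  80  80  78 113 108  84  32  40  42  43  41  43  42  40  40  37  41 153 154 158 159 158 156
37  84  82  82  87  86  85  84 101  85  31  41  41  44  46  44  46  47  45  44  39 109 112 108 133 163 161
41  80  81  88  94  96  93  95 165 126  36  44  46  48  47  48  49  50  51  48  57 194 197 195 196 199 199
45  75  80  83  91  65  66  66  68 
[... 2058 characters left out ...]
 100  98  98 100  96  95  98  99  97  97  90  87 150
125  81  83  82  89  71  97  97  97  95  99 100  99  98 101  97  99  99  95  95  98  98  95  99  87  89 155
129  83  82  82  92  71  96  97  97  94  98  98  99  98 100  98 100  97  96  96  98  98  96  99  85  93 157
133  87  83  82  88  74  96  97  97  95  95  97  95  96  99  96  96  95  94  95  97  96  95  96  83  94 154
137  90  84  83  83  88  94  94  97  95  97  96  95  96  95  96  95  95  96  95  95  96  95  94 142 127 151
141  90  89  87  83  88  97  96  96  97  97  96  97  96  96  95  95  95  96 111 178 107 107 148 215 153 159
145  91  90  87  84  89  96  95  96  96  96 105 141 181 184 172  97  99 180 189 217 216 216 218 215 146 152
```

```bash
cat > find.py <<'E'
from rig import manip
from h import *
for n in("top","side"):
    d=manip.get_image(n); cv2.imwrite(f"pics/{n}_now.png",d["img"][:,:,::-1]); H=hsv(d); m=(H[...,1]<75)&(H[...,2]>115)
    for k in blobs(m,8):
        (x,y),r=cv2.minEnclosingCircle(k); A=cv2.contourArea(k)
        if r<9: print(n,round(x),round(y),round(r,1),A,cast(d,[(x,y)],.012)[0,:2].round(3))
E
python3 find.py
```

```text
top 217 377 3.3 19.5 [0.24  0.087]
top 319 326 3.7 14.0 [ 0.36 -0.15]
top 24 384 2.5 12.0 [0.218 0.531]
top 294 414 6.7 9.5 [ 0.16  -0.095]
top 0 211 7.0 8.0 [0.618 0.627]
side 269 191 7.2 99.5 [ 0.704 -0.218]
side 436 317 5.0 63.5 [0.262 0.115]
side 445 308 5.0 62.5 [0.244 0.088]
side 239 238 6.3 40.0 [ 0.718 -0.01 ]
side 279 73 6.1 14.5 [ 0.935 -1.153]
```

```bash
python3 - <<'E'
import cv2,numpy as np
from rig import manip
from h import *
D={n:manip.get_image(n) for n in("top","side")}
for n,R in(("top",(2.5,5)),("side",(3.5,8))):
    im=cv2.imread(f"pics/{n}_now.png"); H=cv2.cvtColor(im,cv2.COLOR_BGR2HSV)
    ref=cv2.imread(f"pics/{n}0.png")
    for thr in(85,):
        m=(H[...,1]<thr)&(H[...,2]>95)
        nn,lab,st,ce=cv2.connectedComponentsWithStats(m.astype(np.uint8))
        for i in range(1,nn):
            x,y,w,h,a=st[i]
            if 10<=a<=260 and w<22 and h<22 and .5<w/h<2:
                p=cast(D[n],[ce[i]],.012)[0,:2]
                if .05<p[0]<.85 and abs(p[1])<.6: print(n,ce[i].round(0),w,h,a,p.round(3),im[int(ce[i][1]),int(ce[i][0])],ref[int(ce[i][1]),int(ce[i][0])])
E
```

```text
top [304. 164.] 9 8 16 [ 0.754 -0.109] [126 133 140] [ 64 101 140]
top [261. 171.] 5 5 14 [ 0.734 -0.002] [124 146 176] [108 130 155]
top [298. 178.] 21 18 199 [ 0.719 -0.095] [169 167 168] [ 61  96 138]
top [318. 192.] 3 4 10 [ 0.683 -0.145] [146 142 146] [ 55  90 133]
top [216. 377.] 8 6 36 [0.239 0.088] [153 155 159] [26 39 58]
top [ 23. 383.] 8 8 45 [0.219 0.532] [121 122 120] [107 104 105]
side [217. 212.] 7 10 10 [ 0.81  -0.095] [123  94 104] [115  88  95]
side [239. 240.] 13 8 57 [ 0.714 -0.004] [134 144 150] [126 133 140]
side [445. 308.] 10 11 84 [0.244 0.087] [234 238 239] [ 58  93 128]
side [436. 317.] 11 10 88 [0.262 0.114] [143 150 149] [138 223 250]
side [423. 327.] 16 20 185 [0.287 0.147] [111 118 116] [140 225 251]
```

```bash
python3 - <<'E'
import cv2,numpy as np
from rig import manip
from h import *
d=manip.get_image("side"); t=manip.get_image("top")
def px(D,p): c=np.linalg.inv(D["T"])@np.r_[p,1]; u=D["camera_matrix"]@c[:3]; return (u[:2]/u[2]).round(0)
print(px(d,[.51,-.19,.01]),cast(t,[(340,263)],.01))
g=cv2.cvtColor(d["img"],cv2.COLOR_RGB2GRAY); S=hsv(d)[...,1]
for y in range(300,346,2): print(y," ".join(f"{g[y,x]:3d}{'*' if S[y,x]<75 else ' '}" for x in range(406,454,2)))
o=cv2.imread("pics/top0.png")[:,:,::-1].astype(int); e=t["img"].astype(int)-o
for k in blobs(np.abs(e).max(2)>40,8):
    x,y,w,h=cv2.boundingRect(k); print("chg",x,y,w,h,t["img"][y+h//2,x+w//2])
o=cv2.imread("pics/side0.png")[:,:,::-1].astype(int); e=d["img"].astype(int)-o
for k in blobs(np.abs(e).max(2)>50,12):
    x,y,w,h=cv2.boundingRect(k)
    if y>140 and x<480: print("schg",x,y,w,h,d["img"][y+h//2,x+w//2])
E
```

```text
[336. 208.] [[ 0.51072162 -0.20088856  0.01      ]]
300 119  109  102  108  109  113  104  105  108  109  117  112  102  107  138  224  228  224  218  220  219  223  225  216 
302 117  107  102  112  109  113  103  108  110  107  115  112  101  107  111  144  226  223  215  215  221  222  225  216 
304 117  105  105  110  111  113  105  111  108  110  116  110  101  108  109  112  142  209  135* 237* 248* 231* 224  216 
306 116  108  102  110  110  109  104  108  111  103  116  109  101  112  107  112  114  104* 146* 245* 252* 246* 225  216 
308 116  105  104  111  110  110  103  106  111  109  118  111  102  113  111  110  114  114* 182* 228* 239* 237* 205  214 
310 114  107  102  111  110  111  101  107  110  110  118  110  103  112  109  113  111  108  137* 179* 202* 197* 215  216 
312 108  102  106  111  111  111  103  111  111  109  115  104  102  112  106* 115* 114  107  115* 137* 141* 194  220  215 
314 114  106  105  110  110  106  105  111  113  109  115  107  104  113* 129* 136* 144* 172* 110  111  112  210  219  215 
316 114  103  104  112  106  104  101  113  116  106  11
[... 1775 characters left out ...]
24  222  222  207  206  214 
chg 67 95 352 325 [73 50 34]
chg 325 380 170 40 [155 109  70]
chg 116 256 41 42 [149 103  68]
chg 335 260 22 17 [135 120 101]
chg 370 208 10 22 [82 74 67]
chg 193 276 9 9 [ 44  72 143]
chg 209 251 9 8 [ 35  76 158]
chg 199 263 9 9 [ 39  73 151]
chg 193 250 8 9 [ 39  75 153]
chg 305 181 9 15 [134 124 110]
chg 377 203 14 8 [126 115 102]
chg 404 122 6 14 [53 50 43]
chg 365 108 8 7 [94 86 76]
chg 233 416 15 4 [73 65 55]
chg 300 203 6 6 [128 117 103]
chg 382 202 10 3 [126 118 101]
chg 289 278 5 7 [81 73 64]
schg 285 324 57 73 [251 224 139]
schg 301 282 11 13 [ 31 134 247]
schg 313 293 11 14 [ 33 133 248]
schg 327 301 11 11 [ 29 134 247]
schg 297 297 10 9 [ 35 133 247]
```

```bash
python3 - <<'E'
import cv2,numpy as np
from rig import manip
from h import *
d=manip.get_image("side")
P=cast(d,[(444.7,307.7),(436.5,317.3),(425,323.5),(421.3,332.8)],.01)[:,:2]; print(P.round(4))
f=np.polyfit(P[:,1],P[:,0],1); print("x=f(y)",f, "resid",(P[:,0]-np.polyval(f,P[:,1])).round(4))
u=np.array([f[0],1])/np.hypot(f[0],1); print("dir",u,"heading",np.degrees(np.arctan2(u[1],u[0]))); c=P.mean(0); v=np.array([-u[1],u[0]]); print("centroid",c,"along",((P-c)@u).round(4),"perp",((P-c)@v).round(4))
for n in("side_p","S_lift"):
    im=cv2.imread(f"pics/{n}.png"); H=cv2.cvtColor(im,cv2.COLOR_BGR2HSV); m=(H[...,1]<75)&(H[...,2]>100); m[:, :405]=0; m[:295]=0; m[350:]=0;m[:,460:]=0
    print(n,[cv2.boundingRect(k) for k in blobs(m,15)])
E
```

```text
[[0.2438 0.0854]
 [0.2604 0.1139]
 [0.2824 0.1347]
 [0.2893 0.1584]]
x=f(y) [0.65757954 0.18803039] resid [-0.0003 -0.0025  0.0058 -0.0029]
dir [0.54943268 0.83553799] heading 56.67189856738215
centroid [0.26897636 0.12309685] along [-0.0453 -0.0123  0.017   0.0406] perp [ 0.0003  0.0021 -0.0048  0.0024]
side_p [(415, 319, 15, 19), (431, 311, 10, 11), (440, 303, 10, 10)]
S_lift [(416, 318, 15, 20), (431, 312, 10, 10), (440, 303, 10, 10)]
```

```bash

echo '[[0.037, 0, 0, 0], [0.037, 0, 0, 0], [0.037, 0, 0, 0], [0, 0, 0.03, 0], [0, 0, 0.03, 0]]' | python3 steer.py >/dev/null
echo '[[0, 0, 0.03, 0], [0, 0, 0.026, 0], [0, 0, 0, 0]]' | python3 steer.py | grep pos
echo '[[0, 0, 0, 0], [0, 0, 0, 0], [0, 0, 0, 0], [0, 0, 0, 0]]' | python3 steer.py 0.015 80 | grep -E 'pos|contact|force|width'
echo '[[0, 0, -0.03, 0], [0, 0, -0.03, 0], [0, 0, -0.03, 0], [-0.0012, -0.0369, 0, 0], [-0.0012, -0.0369, 0, 0]]' | python3 steer.py >/dev/null
echo '[[-0.0012, -0.0369, 0, 0], [-0.0012, -0.0369, 0, 0], [-0.0012, -0.0369, 0, 0], [-0.0012, -0.0369, 0, 0], [-0.0012, -0.0369, 0, 0]]' | python3 steer.py >/dev/null
echo '[[-0.0012, -0.0369, 0, 0], [-0.0012, -0.0369, 0, 0], [-0.0012, -0.0369, 0, 0], [-0.0012, -0.0369, 0, 0], [-0.0012, -0.0369, 0, 0]]' | python3 steer.py
echo '[[0, 0, 0, 0.08], [0, 0, 0, 0.077], [0, 0, 0, 0], [0, 0, 0, 0]]' | python3 steer.py
python3 - <<'E'
from rig import manip
from h import *
s=manip.get_state(); print(delta(s,[.405,.222,.11],36),s["qpos"])
E
python3 find.py | grep side
```

```text
position: [0.725, -0.0786, 0.0988]
position: [0.73, -0.0802, 0.108]
contact_force: [-0.4, 0.0, -2.4]
width: 0.023
gripper_force: 78.3
clock: 25.97
position: [0.4047, 0.2241, 0.1972]
ee_rot: [0.0, 0.924, 0.382, 0.002]
contact_force: [0.1, 0.6, -1.9]
width: 0.0231
gripper_force: 79.4
clock: 26.3
position: [0.4061, 0.2233, 0.1968]
ee_rot: [0.0, 0.951, 0.31, 0.001]
contact_force: [1.3, 0.3, -2.3]
width: 0.023
gripper_force: 79.9
(array([-0.00185192,  0.00035454,  0.08683993]), np.float64(0.0016411687110799988), np.float64(36.09403204061381)) [ 3.52610518e-01  1.48907415e-01  1.82346206e+00 -1.94855742e-04
  1.16684557e+00  1.29352444e+00]
side 238 225 7.2 123.0 [ 0.737 -0.056]
side 436 316 5.3 72.0 [0.262 0.113]
side 445 308 5.1 69.0 [0.245 0.087]
side 394 264 7.7 56.5 [ 0.349 -0.012]
side 239 238 6.1 34.0 [ 0.718 -0.012]
side 336 228 8.5 9.0 [ 0.496 -0.105]
```

```bash

echo '[[0, 0, 0.03, 0], [0, 0, 0.03, 0], [0, 0, 0.02, 0], [0, 0, 0.004, 0], [0, 0, 0, 0]]' | python3 steer.py >/dev/null
echo '[[0, 0, 0.002, 0], [0, 0, 0, 0], [0, 0, 0, 0]]' | python3 steer.py| grep -E 'pos|contact'
echo '[[0, 0, 0.002, 0], [0, 0, 0, 0], [0, 0, 0, 0]]' | python3 steer.py| grep -E 'pos|contact'
echo '[[0, 0, 0.001, 0], [0, 0, 0, 0], [0, 0, 0, 0]]' | python3 steer.py| grep -E 'pos|contact'
```

```text
position: [0.4069, 0.2234, 0.111]
contact_force: [0.5, 0.3, -1.8]
position: [0.4059, 0.2232, 0.1081]
contact_force: [-1.1, 1.4, -0.5]
position: [0.4061, 0.2234, 0.1077]
contact_force: [-1.4, -0.6, 6.1]
```

```bash

echo '[[-0.02, 0, 0, 0], [-0.032, 0, 0, 0], [-0.032, 0, 0, 0], [-0.032, 0, 0, 0], [-0.030, 0, 0, 0]]' | python3 steer.py | grep -E 'pos|contact'
echo '[[-0.023, 0, 0, 0], [-0.016, 0, 0, 0], [-0.009, 0, 0, 0], [-0.004, 0, 0, 0], [0, 0, 0, 0]]' | python3 steer.py| grep -E 'clock|pos|contact'
echo '[[0, 0, 0, 0], [0, 0, 0, 0]]' | python3 steer.py| grep -E 'pos|contact'
cat > pan.py <<'E'
from rig import manip
from h import *
d=manip.get_image("side"); cv2.imwrite("pics/pan_s.png",d["img"][:,:,::-1]); s=manip.get_state(); T=T_tool(s)
P=np.linalg.inv(d["T"]); u=T[:3,0]; v=np.array([-u[1],u[0],0]); b=s["position"]-np.array([0,0,s["position"][2]])
def px(p): c=P@np.r_[p,1]; q=d["camera_matrix"]@c[:3]; return (q[:2]/q[2]).round(0)
import sys; z=float(sys.argv[1]) if len(sys.argv)>1 else 0
for n,a,w,h in(("lipL",-.078,.036,0),("lipR",-.078,-.036,0),("backL",.01,.036,0),("backR",.01,-.036,0),("backRtop",.01,-.036,.042)): print(n,px(b+a*u+w*v+[0,0,z+h]))
H=hsv(d); q=np.array([px(b+a*u+w*v+[0,0,z]) for a in(-.09,.02) for w in(-.05,.05)]); x0,y0=q.min(0).astype(int)-4; x1,y1=q.max(0).astype(int)+4
g=cv2.cvtColor(d["img"],cv2.COLOR_RGB2GRAY)
print("cols",x0); 
for y in range(y0-10,y1,3): print(y," ".join(f"{g[y,x]:3d}" for x in range(x0,x1,3)))
E
python3 pan.py; python3 find.py | grep -E "top|side"
```

```text
position: [0.2893, 0.1377, 0.1079]
contact_force: [3.8, 3.1, 8.7]
clock: 28.4
position: [0.2469, 0.107, 0.1077]
contact_force: [-0.3, 2.0, 6.6]
position: [0.247, 0.1071, 0.1076]
contact_force: [-0.6, 0.4, 11.4]
lipL [487. 321.]
lipR [462. 295.]
backL [450. 335.]
backR [427. 307.]
backRtop [431. 293.]
cols 415
275 224 227 213 218 223 218 214 220 224 199  80  21  20  15   7  18  15  29  24  23  91 149  50  34  48 107 127  51 144
278 224 227 213 216 224 218 212 222 224 114  82  22  13  12  12  15  20  23  22  18 187 180  22  20  43  50  88  44 151
281 223 227 213 217 223 220 213 221 225 180  47  15  13  12  15  24  18  20  20  22  35  17  22  20  21  29 113 212 214
284 222 226 215 218 222 218 213 220 227 174  26  24  13  12  65  26  25  20  18  18  16  20  24  37 173 203 219 215 213
287 224 226 217 217 225 212 212 221 226 210 184 112  11  11  83  55  17  20  18  22  24  56  84 213 238 212 218 215 213
290 223 222 217 216 226 215 214 223 226 213 213  34  16  27  96  27  21  23  60 122 209 205 104 142 165 199 215 215 209
293 223 222 217 217 224 215 192 230 230 228 199  14  12  77  96  20  
[... 1909 characters left out ...]
7  96  91  90 100 105 123 122 204 130 123 211 203 210 213 204
344 103 107 111 103 108 107 109  99 101 101 105  93  95  99  96  93  88 101 108 107 101 109 107 106 102 101 118 115 120
top 265 174 6.3 103.0 [ 0.726 -0.013]
top 538 190 6.3 35.0 [ 0.703 -0.696]
top 342 263 2.9 17.5 [ 0.51  -0.205]
top 308 272 6.6 15.0 [ 0.486 -0.123]
top 250 416 2.7 13.5 [0.155 0.007]
side 238 225 6.9 120.5 [ 0.737 -0.056]
side 269 191 7.2 99.5 [ 0.704 -0.218]
side 558 220 8.0 44.0 [-0.046 -0.274]
side 486 287 4.6 43.5 [0.159 0.01 ]
side 440 294 5.8 36.5 [0.253 0.054]
side 239 238 6.2 36.5 [ 0.718 -0.012]
side 349 8 5.6 21.0 [ 0.804 -2.59 ]
side 556 318 4.6 20.0 [0.037 0.06 ]
side 491 272 4.9 15.0 [ 0.142 -0.041]
```

```bash
cat > panb.py <<'E'
import sys
from rig import manip
from h import *
z=float(sys.argv[1])
d=manip.get_image("side"); s=manip.get_state(); T=T_tool(s); u=T[:3,0]; v=np.array([-u[1],u[0],0]); b=s["position"]
g=cv2.cvtColor(d["img"],cv2.COLOR_RGB2GRAY)
# rectify pan plane at bead-centre height: 1 px = 2 mm, scoop x right to left
P=np.linalg.inv(d["T"]); X=np.arange(-60,44,4); Y=np.arange(36,-38,-4)
print("y\\x "+" ".join(f"{x:3d}" for x in X))
for y in Y:
    r=[]
    for x in X:
        c=P@np.r_[b[:2]+(x-30)/1000*u[:2]+y/1000*v[:2],z+.012,1]; q=d["camera_matrix"]@c[:3]; q=q/q[2]; r.append(int(g[int(round(q[1])),int(round(q[0]))]))
    print(f"{y:3d} "+" ".join(f"{k:3d}" for k in r))
E
python3 panb.py 0
```

```text
y\x -60 -56 -52 -48 -44 -40 -36 -32 -28 -24 -20 -16 -12  -8  -4   0   4   8  12  16  20  24  28  32  36  40
 36 208 212 202 204 229 151 136 129 129 125 128 126 131 129 130 133 127 127 132 128 129 129 130 129 109 103
 32 209 203 200 190 129 127 127 125 130 126 125 127 125 132 129 128 131 126 129 130 128 131 125 105  99 101
 28 204 205 169 186 139 193 145 136 174 140 184 157 137 161 153 131 159 141 158 127 128 121 102 101 102 103
 24 202 206 221 225 226 226 189 193 189 147 209 243 244 240 244 244 240 244 200 175 103 104 104 105  99  97
 20 201 205 230 239 235 223 183 125 114 141 241 244 244 244 244 244 245 243 152 101 102 102 102 104 100  98
 16 204 220 238 250 245 226 181 131 171 242 243 243 243 243 244 243 244 234 127  99 101 102 105 102 100  97
 12 216 224 232 246 238 204 166 221 242 242 234 239 244 243 244 244 243 233 115 100 100 101 103 102  94  96
  8 222 220 221 229 220 221 243 243 237 146 133 172 242 245 246 245 246 243 108 104 102 101 102 100  99 100
  4 221 217 214 215 241 244 240 181 153 132 131 125 137 238 244 245 244 234 133 101  99 100 102 103  99 100
  0 218 216 212 228 
[... 359 characters left out ...]
 147 132 126 103 101 100 100 102 103 103  99  98 100
-16 215 228 229 228 241 242 237 226 211 241 237  81  88 101 113 111  99 100 100 102 101 100  97 100  97 103
-20 228 228 228 228 239 242 240 238 240 197  70  19  20  26 111 101 101 104  99 102  99 101 103 101 100  97
-24 228 228 226 217 237 182 236 164  84  30  19   7  12  43  79 109 101 104 101  99  96 100 104  98  98  98
-28 228 226 186 110  31  52  26  41  42  99  63  11   8  21  85 108 104 103 102 101 102 100 102 102  95  98
-32 152 172  38  21  20  23  16  34  60  99  78  15  11  16  90 104 103 104 103  99  99 100 102  99 107 193
-36  23  18  22  23  22  23  26  97  87  78  18  14  15  16 106 101 105 165 142 102  98  99 102 131 182 220
```

```bash

echo '[[0, 0, -0.001, 0], [-0.026, 0, 0, 0], [0, 0, 0, 0], [0, 0, 0, 0], [0, 0, 0, 0]]' | python3 steer.py | grep -E 'clock|pos|contact'
python3 panb.py 0 | cut -c1-70; python3 find.py | grep -E " 4[0-9][0-9] | top"; python3 find.py | grep "top"
```

```text
clock: 29.18
position: [0.2226, 0.091, 0.1074]
contact_force: [-2.4, -2.6, 7.0]
y\x -60 -56 -52 -48 -44 -40 -36 -32 -28 -24 -20 -16 -12  -8  -4   0   
 36 215 214 205 199 237 148 127 126 124 127 121 128 123 126 122 125 12
 32 213 205 199 187 125 124 124 124 127 120 124 126 125 127 128 125 12
 28 209 200 141 150 134 171 138 133 135 130 169 133 132 136 136 129 13
 24 205 217 221 227 240 237 234 228 226 211 203 212 187 196 240 238 23
 20 193 203 210 209 240 242 236 236 236 203 162 119 120 158 243 243 24
 16 198 212 210 212 240 241 245 249 234 223 156 163 229 241 242 241 23
 12 215 209 203 204 240 241 246 244 233 188 168 238 240 238 242 242 24
  8 211 202 202 214 229 241 237 231 225 236 242 237 131 168 164 238 24
  4 205 201 201 200 240 241 241 239 240 236 193 142 124 116 135 167 24
  0 204 200 198 211 240 242 239 221 225 215 196 159 138 118 118 185 23
 -4 203 200 201 215 241 241 235 213 236 234 221 193 145 110 112 121 12
 -8 200 197 206 216 240 240 236 196 243 244 238 197 137 104 124 123 12
-12 183 197 203 218 240 241 236 226 248 246 225 202 125 121 126 120 10
-16  95 101 137 159 240 241 235 238 238 219 159  60  46 117 108  97 10
-20 125  95  99 216 233 240 233 227 235  67  10  13  24  97 101  99  9
-24 116 107 110 212 173 231 144 216  31  22  18  11  16  75 102 100  9
-28 112  92  60  39  36  26  37  44  89  81  18   4  14  81 107  98  9
-32  63  28  21  22  22  23  27  81  97  71   9  13  17  47 101 102 10
-36  25  28  22  18  30  38  95  95  66  34   4  14  16  92 106 103 11
top 250 416 2.7 16.0 [0.154 0.008]
side 452 290 6.7 39.0 [0.227 0.033]
side 486 288 4.3 35.0 [0.158 0.012]
top 265 174 6.3 103.0 [ 0.726 -0.013]
top 538 190 6.3 36.0 [ 0.703 -0.696]
top 342 263 3.1 16.5 [ 0.511 -0.205]
top 308 272 6.6 15.0 [ 0.486 -0.123]
top 249 416 2.6 14.5 [0.154 0.008]
```

```bash
sed -e 's/d=manip.get_image("side"); s=manip.get_state()/d,s=wrist(manip)/' panb.py > panw.py; python3 panw.py 0; python3 find.py | grep "top"|head -3
```

```text
y\x -60 -56 -52 -48 -44 -40 -36 -32 -28 -24 -20 -16 -12  -8  -4   0   4   8  12  16  20  24  28  32  36  40
 36  17  29  27  20  30  24  29  24  55  35  33  23  24  29 122 175 159 152 191 174 112  91  90 114 114  97
 32  28  27  27  30  29  27  26  37  84  79  80  70  50  30 128 124 131 149 159 122 113  90  87  89  89  97
 28  28  26  21  20  28  32  87 101  80  81  77  75  79  80  79 167 217 225 224 226 117  90  92  90  89  91
 24  31  33  31  27  27  36  37  27  23  30  47  73  79  80  81  79 165 222 224 224 116  91  88  86  89  97
 20  16  29  23  23  24  24  13  21  21  28  25  27  26  26  32  45 158 222 224 224 117  89  90  91  88  94
 16  24  26  26  18  14  16  22  25  24  27  22  14  21  46 134 183 221 226 228 228 116  90  92  89  89  93
 12  31  14  23  25  20  23  21  26  24  19  22  22  20  21  26  12  23  67 107  90  92  87  91  90  90  96
  8  22  27  25  29  15  17  21  24  19  19  22  13  23  18  10  18  24  46 105  89  88  88  89  92  89  94
  4  24  22  22  27  27  17  15  17  22  16  28  15  19  21  15  16  26  47 109  91  92  93  91  88  88  97
  0  23  29  29  20 
[... 471 characters left out ...]
  24  55 101 148 139 171 158  88  87  87  83  99
-20  32  22  26  28  21  25  21  24  20  12  16  25  31  26  31  25 169 232 233 234 213  91  90  90  89  98
-24  31  27  26  23  17  28  28  22  28  24  23  42  60  73  80  79 176 233 234 234 231  90  89  89  86 101
-28  31  32  24  24  34  32  95  90  78  78  78  79  78  78  80  79 180 227 228 230 223  88  91  90  88 102
-32  30  33  34  30  34  29  29  64  82  79  81  76  78  59  88 145 135 119 123 180 205  92  89  89  89  98
-36  28  24  27  33  27  32  27  28  77  72  40  24  27  27  62  82  79  77  80  77 231  90  86  92 153 189
top 265 174 6.3 103.0 [ 0.726 -0.013]
top 537 190 7.2 34.0 [ 0.704 -0.694]
top 342 264 2.7 16.0 [ 0.51  -0.205]
```

```bash

echo '[[0, 0, -0.008, 0], [0, 0, -0.016, 0], [0, 0, -0.02, 0], [0, 0, -0.02, 0], [0, 0, -0.01, 0]]' | python3 steer.py >/dev/null
echo '[[0, 0, 0, -0.03], [0, 0, 0, -0.06], [0, 0, 0, -0.06], [0, 0, 0, -0.06], [0, 0, 0, -0.06]]' | python3 steer.py >/dev/null
echo '[[0, 0, 0, -0.06], [0, 0, 0, -0.06], [0, 0, 0, -0.06], [0, 0, 0, -0.06], [0, 0, 0, -0.06]]' | python3 steer.py >/dev/null
echo '[[0, 0, 0, -0.06], [0, 0, 0, -0.06], [0, 0, 0, -0.06], [0, 0, 0, -0.06], [0, 0, 0, -0.06]]' | python3 steer.py >/dev/null
echo '[[0, 0, 0, -0.05], [0, 0, 0, -0.02], [0, 0, 0, 0]]' | python3 steer.py 
python3 panb.py .074 | cut -c1-112;  python3 find.py | grep -E "side 4| top"
```

```text
clock: 31.5
position: [0.2241, 0.0917, 0.1812]
ee_rot: [-0.001, 0.708, 0.706, -0.001]
contact_force: [-0.1, -0.6, -3.5]
width: 0.023
gripper_force: 80.0
y\x -60 -56 -52 -48 -44 -40 -36 -32 -28 -24 -20 -16 -12  -8  -4   0   4   8  12  16  20  24  28  32  36  40
 36  16  11  17  27  44  83  84  82  84  83  82  85  84  83  99 160 146 130 127 123 130 129 130 126  99 132
 32  13  12  14  10  18  18  60  76  86  91  91  85  83  90  93 179 190 125 126 124 128 131 122 127 128 138
 28  11   9  15  11  14  15  14  15  19  67 112 162 146 232 236 147 133 127 124 122 127 128 126 125 123 124
 24  13  13  13   9  12  15  11  10  14  21 113 125 124 151 210 196 124 128 128 124 130 129 129 123 127 126
 20  15  13  12  15  17  12  14  17  13  24  65 126 128 124 125 130 124 127 126 123 126 128 127 130 120 122
 16  82  55  37  27  14  12  10  15  14  40  96 130 130 127 127 125 125 128 126 125 129 127 127 127 126 121
 12 102 106 102  89  25  13  15  14  17  22 111 125 129 127 129 131 126 126 125 129 126 128 127 126 124 123
  8  43  59  89 104  78  17  10  13  19  37  93 128 128 129 126 128 127 126 125 124
[... 512 characters left out ...]
 107 117 117 124 128 126 127 125 123 125 126 122 118
-16 213 215 216 215 224 237 239 238 233 235 217 181 147 122 143 131 126 126 126 125 126 130 130 125 122 123
-20 211 211 212 211 227 238 240 229 237 238 239 238 236 233 236 224 141 124 125 126 124 127 128 124 122 123
-24 208 209 206 204 210 240 239 235 237 239 239 241 240 241 240 226 140 125 122 126 130 127 125 125 125 123
-28 214 218 208 208 217 235 239 239 237 239 241 240 239 240 239 235 136 123 124 125 126 128 126 128 119 122
-32 195 163 139 225 204 205 203 174 172 174 177 170 142 147 142 232 229 187 136 121 120 123 125 125 124 119
-36 220 220 216 215 143 119  97  88  82  87  86  85  85  83  89  88  85  84  83  80  84  88  98 114 120 122
```

```bash

echo '[[-0.025, 0.0042, 0, 0], [-0.026, 0.0042, 0, 0], [-0.026, 0.0042, 0, 0], [-0.025, 0.0042, 0, 0], [-0.023, 0.0042, 0, 0]]' | python3 steer.py >/dev/null
echo '[[-0.021, 0.0042, 0, 0], [-0.019, 0.0042, 0, 0], [-0.017, 0.0042, 0, 0], [-0.015, 0.0042, 0, 0], [-0.013, 0.0042, 0, 0]]' | python3 steer.py >/dev/null
echo '[[-0.011, 0.0042, 0, 0], [-0.009, 0.0042, 0, 0], [-0.007, 0.0042, 0, 0], [-0.005, 0.004, 0, 0], [-0.003, 0.003, 0, 0]]' | python3 steer.py >/dev/null
echo '[[-0.001, 0.001, 0, 0], [0, 0, 0, -0.03], [0, 0, 0, -0.06], [0, 0, 0, -0.08], [0, 0, 0, -0.08]]' | python3 steer.py >/dev/null
echo '[[0, 0, 0, -0.08], [0, 0, 0, -0.08], [0, 0, 0, -0.08], [0, 0, 0, -0.08], [0, 0, 0, -0.08]]' | python3 steer.py >/dev/null
echo '[[0, 0, 0, -0.08], [0, 0, 0, -0.08], [0, 0, 0, -0.08], [0, 0, 0, -0.08], [0, 0, 0, -0.08]]' | python3 steer.py >/dev/null
echo '[[0, 0, 0, -0.08], [0, 0, 0, -0.08], [0, 0, 0, -0.08], [0, 0, 0, -0.08], [0, 0, 0, -0.08]]' | python3 steer.py >/dev/null
echo '[[0, 0, 0, -0.06], [0, 0, 0, -0.05], [0, 0, 0, -0.02], [0, 0, 0, 0]]' | python3 steer.py
python3 - <<'E'
from rig import manip
from h import *
s=manip.get_state(); print(delta(s,[.29,-.271,.183],180),s["qpos"])
E
python3 panb.py .074 | cut -c1-112;  python3 find.py | grep -E "side 4|side 5|side 3|top"
```

```text
clock: 34.9
position: [0.2862, -0.1541, 0.1818]
ee_rot: [-0.0, -0.003, 1.0, 0.0]
contact_force: [0.9, -0.5, -2.8]
width: 0.0231
gripper_force: 80.0
(array([-0.00301716, -0.11689229, -0.00126417]), np.float64(0.0066885791034048125), np.float64(-179.61677264643552)) [-7.09120789e-01 -5.18085078e-02  2.08354543e+00 -3.39091837e-05
  1.11016205e+00 -2.28659059e+00]
y\x -60 -56 -52 -48 -44 -40 -36 -32 -28 -24 -20 -16 -12  -8  -4   0   4   8  12  16  20  24  28  32  36  40
 36 220 222 224 214 213 168 129 130 129 125 129 129 128 130 130 170 238 246 173 129 130 127 106 122 124 155
 32 220 223 225 215 211 155 127 125 130 130 130 131 129 133 129 185 236 247 185 131 131 128 113 122 124 156
 28 220 223 228 217 218 154 128 128 128 132 130 128 130 130 130 170 223 230 172 131 127 128 117 127 124 153
 24 220 222 237 231 229 155 128 131 149 136 135 129 155 137 133 170 193 207 165 132 129 147 118 126 113 154
 20 220 224 237 241 240 167 135 164 198 156 150 172 216 161 151 143 163 192 188 133 135 188 126 122 101 155
 16 221 224 242 242 239 181 165 238 193 170 171 172 237 172 165 125 160 207 165 138 131 
[... 1232 characters left out ...]
151 130 129 129 123 128 129 128 131 131 133 130 129 129 134 136 130 131 137 216 221
-36 224 233 243 241 238 141 129 125 131 129 130 127 131 132 128 132 129 130 128 130 131 133 132 139 216 222
top 335 405 8.5 113.0 [ 0.181 -0.191]
top 265 174 6.3 103.0 [ 0.726 -0.013]
top 537 189 7.1 41.0 [ 0.705 -0.694]
top 342 263 3.1 19.0 [ 0.511 -0.205]
top 249 416 2.8 18.0 [0.155 0.008]
top 308 272 6.6 14.0 [ 0.486 -0.123]
top 334 354 2.2 10.5 [ 0.297 -0.187]
top 138 34 6.6 9.5 [1.088 0.324]
side 485 287 5.0 56.5 [0.159 0.009]
side 480 44 8.4 55.0 [-0.018 -1.846]
side 486 30 5.7 26.0 [-0.09  -2.162]
side 556 296 5.4 18.0 [0.022 0.001]
side 349 8 4.6 17.5 [ 0.808 -2.624]
side 498 2 6.2 9.5 [-0.276 -3.074]
```

```bash

echo '[[0, -0.005, 0, 0.007], [0, -0.01, 0, 0], [0, -0.015, 0, 0], [0, -0.018, 0, 0], [0, -0.018, 0, 0]]' | python3 steer.py >/dev/null
echo '[[0, -0.018, 0, 0], [0, -0.015, 0, 0], [0, -0.011, 0, 0], [0, -0.006, 0, 0], [0, -0.001, 0, 0]]' | python3 steer.py >/dev/null
echo '[[0, 0, 0, 0], [0, 0, 0, 0]]' | python3 steer.py | grep -E "pos|clock"
echo '[[-0.03, 0, 0, 0], [-0.0355, 0, 0, 0], [-0.035, 0, 0, 0], [-0.035, 0, 0, 0], [0, 0, 0, 0]]' | python3 steer.py | grep -E "pos|clock"
echo '[[0, 0, 0, 0], [0, 0, 0, 0], [0, 0, 0, 0], [0, 0, 0, 0], [0, 0, 0, 0]]' | python3 steer.py | grep -E "pos|contact"
python3 panb.py .074 | cut -c1-112;  python3 find.py | grep -E "side 4|side 3|top"
python3 - <<'E'
import cv2
g=cv2.cvtColor(cv2.imread("pics/top_now.png"),cv2.COLOR_BGR2GRAY)
for y in range(228,280,3): print(" ".join(f"{g[y,x]:3d}" for x in range(346,400,3)))
E
```

```text
clock: 36.05
position: [0.286, -0.2708, 0.1816]
clock: 36.47
position: [0.4285, -0.272, 0.1822]
position: [0.4209, -0.2716, 0.182]
contact_force: [-0.2, -0.1, -0.7]
y\x -60 -56 -52 -48 -44 -40 -36 -32 -28 -24 -20 -16 -12  -8  -4   0   4   8  12  16  20  24  28  32  36  40
 36 209 209 197 208 197 154 127 131 131 129 133 133 129 130 132 132 131 129 132 134 131 127 121  93  62  46
 32 161 161 160 203 197 154 134 134 132 130 133 131 130 129 133 132 131 132 131 132 131 127 123  93  74  69
 28 161 161 207 212 171 136 134 130 132 134 132 131 130 132 130 134 133 131 133 129 133 127 123 122  95  99
 24 214 216 207 230 225 161 142 130 132 134 150 144 138 132 134 154 140 137 133 130 152 146 131 122  95 136
 20 219 222 227 230 241 229 157 151 132 134 210 184 154 135 134 220 168 152 132 130 152 179 150 124 133 136
 16 219 220 240 242 241 229 171 169 169 179 210 194 172 174 178 220 168 139 127 123 132 179 126 134 200 205
 12 219 220 242 243 242 238 171 238 237 238 240 194 240 238 238 240 237 139 121 120 122 129 126 147 198 212
  8 218 219 229 243 242 242 239 238 240 242 240 239 240 238 241 241 241
[... 2188 characters left out ...]
 166 131  71 128 128  63 123 126  47  34  30 106 117
 54  49 117 169 164 170 125  76 145 117  88 148 133  29  31  31 110 118
 55  53  92 157 163 159 160 157 132 161 137 112 111  28  29  34 129 125
 58  51  53 126 163 164 165 164 168 164 164 160  41  33  26  84 118 114
114  46  49  83 121 163 156 158 158 160 159  89  20  28  32 124 111 111
106  42  47  46  65 164 161 158 156 163 161 165 158 160 161 124 120 116
 64  47  51  51  63 152 158 153 156 154 157 162 157 161 159 115 102  99
 52  43  49  50  45 112 177 174 177 176 182 174 175 172  77  41 140 122
 61  48  53  47  43 109 176 176 175 176 176 176 177 178  69  49 126 108
 45  49  54  52  45 110 179 172 175 176 178 178 173 183  74  42 130 112
```

```bash
python3 - <<'E'
import cv2
g=cv2.cvtColor(cv2.imread("pics/top_now.png"),cv2.COLOR_BGR2GRAY)
print("    "," ".join(f"{x:3d}" for x in range(360,388)))
for y in range(246,264): print(y,"|"," ".join(f"{g[y,x]:3d}" for x in range(360,388)))
E
```

```text
360 361 362 363 364 365 366 367 368 369 370 371 372 373 374 375 376 377 378 379 380 381 382 383 384 385 386 387
246 | 166 167 167 165 163 165 166 162 165 161 162 158 162 158 159 161 160 159 163 160 164 158 131  73  39  27  33  33
247 | 171 167 167 166 167 166 161 162 164 163 161 163 161 161 161 164 162 162 163 163 162 166 153 103  42  30  30  33
248 | 163 165 164 164 162 162 164 166 165 163 165 162 161 162 166 165 166 166 164 165 161 158 159 111  52  28  31  34
249 | 165 163 168 162 164 168 159 155 154 151 159 158 162 168 164 160 152 156 153 153 155 159 158 116  57  35  36  30
250 | 164 161 167 162 166 159 152 125  99 106 114 127 140 163 156 124  97 101 119 125 136 145 150 133  74  36  32  32
251 | 166 164 168 169 163 129  99  81  81  91 109 121 124 144 122  81  55  77  92 103 112 124 142 143 104  52  25  30
252 | 167 166 172 165 131  79  58  71  96 115 128 132 133 128  99  60  63  88 105 123 125 121 126 135 104  47  34  31
253 | 167 166 169 163 124  63  54  80 107 132 145 148 144 124  90  59  78 107 125 143 140 136 128 106  65  36  25  28
254 | 165 165 168 163 119  64  55  85 118 13
[... 435 characters left out ...]
62 159 157 160 160 163 162 157 146 140 132 148 156 161 158 152 137 118  99 112 121 134 111  69  39  28  32  33
259 | 162 159 161 162 162 162 164 163 167 159 162 163 165 164 161 161 162 153 149 151 150 127  77  42  29  35  26  29
260 | 163 163 164 165 165 169 165 164 166 167 162 167 163 164 163 164 163 164 168 165 152 112  56  25  28  33  32  35
261 | 165 164 166 170 165 166 168 164 168 164 168 160 159 164 160 167 164 166 167 160 130  79  41  33  30  33  31  30
262 | 169 169 164 165 164 168 162 166 163 164 165 166 163 166 168 163 159 163 164 153 107  54  33  29  27  36  35  30
263 | 170 168 169 162 165 169 161 167 166 164 168 164 166 167 162 166 159 157 153 126  75  38  25  29  32  27  29  28
```

```bash
python3 - <<'E'
from rig import manip
from h import *
for n in("top","side"):
    d=manip.get_image(n); H=hsv(d); m=((H[...,1]<100)&(H[...,2]>55)).astype(np.uint8)
    nn,lab,st,ce=cv2.connectedComponentsWithStats(m)
    for i in range(1,nn):
        x,y,w,h,a=st[i]
        if 18<=a<=160 and w<17 and h<17 and .6<w/h<1.7 and a/(w*h)>.5:
            p=cast(d,[ce[i]],.01)[0,:2]
            if .05<p[0]<.85 and abs(p[1])<.75: print(n,ce[i].round(0),w,h,a,p.round(3),d["img"][int(ce[i][1]),int(ce[i][0])])
E
```

```text
top [265. 174.] 14 13 148 [ 0.726 -0.013] [178 174 172]
top [341. 263.] 9 8 56 [ 0.51  -0.202] [145 139 135]
top [ 23. 383.] 9 12 78 [0.219 0.533] [107 107 110]
top [249. 415.] 9 10 66 [0.157 0.009] [139 134 131]
side [238. 225.] 14 13 156 [ 0.739 -0.059] [253 252 250]
side [239. 240.] 13 8 64 [ 0.716 -0.006] [135 122 108]
```

```bash
python3 panw.py .074 | awk 'NR==1||/^ *-?(28|24|20|16|12) /' | cut -c1-112; python3 - <<'E'
from rig import manip
from h import *
d=manip.get_image("side"); g=cv2.cvtColor(d["img"],cv2.COLOR_RGB2GRAY)
P=np.linalg.inv(d["T"])
def px(p): c=P@np.r_[p,1]; q=d["camera_matrix"]@c[:3]; return (q[:2]/q[2]).round(0)
print("E",px([.511,-.205,.01]),"cupbase",px([.5375,-.271,0]),"hold",px([.485,-.159,.0]),px([.531,-.159,0]))
t=manip.get_image("top"); H=hsv(t); m=(H[...,1]<60)&(H[...,2]<125)&(H[...,2]>45); m[:, :280]=0;m[:,330:]=0;m[:245]=0;m[300:]=0
c=blobs(m,50)[0]; r=cv2.minAreaRect(c); b=cv2.boxPoints(r); print("holder",cast(t,b,.02).round(3))
E
```

```text
y\x -60 -56 -52 -48 -44 -40 -36 -32 -28 -24 -20 -16 -12  -8  -4   0   4   8  12  16  20  24  28  32  36  40
 28  24  25  20  16  33  27  77  88  74  75  74  74  76  76  80  80 171 144 131 108 104  85  82  91  92 179
 24  25  23  27  26  27  28  28  25  24  27  23  26  61  70  77  77 184 206 160 105 105  84  85  91  90 178
 20  18  16  21  19  21  21  24  17  17  20  23  17  22  23  27  25 185 202 157 108 105  89  83  84  87 179
 16  29  21  22  16  21  23  23  22  10  14  20  19  23  20  53  86 142 174 144 104 108  84  82  87  84 160
 12  17  14  22  19  24  17  16  16  15  19  13  17  24  11  21  21  17  36 107  85  85  90  83  86  85  97
-12  21  28  27  29  20  21  15  20  21  24  15  19  23  23  19  22  18  54 108  83  81  87  84  86  82  99
-16  21  20  20  28  18  28  17  20  26  17  10  22  19  20  39  70  95 105 110 110 104  82  89  83  84  96
-20  20  20  12  14  23  11  20  18  11  21  23  23  19  16  31  43  98 109 107 110 105  85  85  85  86  97
-24  31  28  24  25  34  32  34  31  18  31  56  70  75  76  76  76  99 107 106 109 105  83  85  84  84  98
-28  25  31  29  27  31  30  84  95  75  76  75  73  75  76  76  94 109 108 108 108 105  85  84  84  82  97
E [336. 204.] cupbase [330. 192.] hold [343. 219.] [326. 216.]
holder [[ 0.525 -0.065  0.02 ]
 [ 0.532 -0.156  0.02 ]
 [ 0.443 -0.162  0.02 ]
 [ 0.436 -0.073  0.02 ]]
```

```bash

echo '[[0.015, 0.033, 0, 0], [0.015, 0.033, 0, 0], [0, 0, 0.02, 0], [0, 0, 0.025, 0], [0, 0, 0.02, 0]]' | python3 steer.py >/dev/null
echo '[[0, 0, 0.006, 0], [0, 0, 0.002, 0], [0, 0, 0, 0]]' | python3 steer.py | grep -E "pos|contact"
echo '[[0, 0, 0.0015, 0], [0, 0, 0, 0], [0, 0, 0, 0]]' | python3 steer.py | grep -E "clock|pos|contact"
```

```text
position: [0.3918, -0.2057, 0.1089]
contact_force: [-0.4, -0.1, -2.2]
clock: 38.2
position: [0.3926, -0.2064, 0.1081]
contact_force: [0.7, -0.1, -0.9]
```

```bash

echo '[[-0.01, 0, 0.0012, 0], [-0.012, 0, 0, 0], [-0.007, 0, 0, 0], [-0.006, 0, 0, 0], [-0.006, 0, 0, 0]]' | python3 steer.py >/dev/null
echo '[[-0.006, 0, 0, 0], [-0.006, 0, 0, 0], [-0.006, 0, 0, 0], [-0.006, 0, 0, 0], [-0.005, 0, 0, 0]]' | python3 steer.py | grep -E "clock|pos|contact"
cat > ck.py <<'E'
from rig import manip
from h import *
t=manip.get_image("top"); s=manip.get_state(); cv2.imwrite("pics/ck.png",t["img"][:,:,::-1])
H=hsv(t); m=((H[...,1]<100)&(H[...,2]>70)).astype(np.uint8); nn,lab,st,ce=cv2.connectedComponentsWithStats(m)
for i in range(1,nn):
    x,y,w,h,a=st[i]
    if 15<=a<=130 and w<17 and h<17 and 280<x<420 and 180<y<300: print("blob",ce[i].round(0),w,h,a,cast(t,[ce[i]],.01)[0,:2].round(3))
g=cv2.cvtColor(t["img"],cv2.COLOR_RGB2GRAY)[200:310,325:425]; g=cv2.resize(g,None,fx=4,fy=4,interpolation=cv2.INTER_CUBIC)
c=cv2.HoughCircles(g,cv2.HOUGH_GRADIENT,1,60,param1=100,param2=18,minRadius=75,maxRadius=100)
if c is not None:
    for x,y,r in c[0][:2]: print("cup",cast(t,[(x/4+325,y/4+200)],.06)[0].round(4),r)
E
python3 ck.py; python3 panb.py 0| cut -c1-112
```

```text
clock: 39.03
position: [0.4579, -0.2045, 0.1081]
contact_force: [-16.2, 3.7, 23.8]
blob [308. 272.] 3 14 24 [ 0.486 -0.124]
cup [ 0.5546 -0.2756  0.06  ] 83.3
y\x -60 -56 -52 -48 -44 -40 -36 -32 -28 -24 -20 -16 -12  -8  -4   0   4   8  12  16  20  24  28  32  36  40
 36 117 117 111 112 110 125  82  41  45  40  46  43  47  43  46  47  40  46  44  49 116 130 130 125 206 219
 32 115 117 117 113 113 121  82  49  36  42  44  43  47  45  52  42  39  49  41  42  69 130 124 133 204 219
 28 120 115 117 119 118 118  77  49  41  42  44  44  47  45  47  47  43  46  42  48  81 130 122 146 207 218
 24 113 114 135 119 121 121  82  47  43  41  43  43  43  49  50  46  47  46  43  47 106 126 122 111 209 215
 20 121 111 163 135 118 123 121  61  47  44  42  45  47  41  40  48  45  47  43  75 127 128 122 111 207 217
 16 128 128 112 125 120 143 124 115  53  46  44  47  40  45  40  45  43  37  54  75 136 129 121 112 214 217
 12 194 188 130 123 127 130 142 124  64  46  44  45  38  44  43  45  53  63  74 115 141 139 126 115 182 218
  8 247 244 155 136 171 163 142 132 127  84  69  45  60  52  51  50  85 109 1
[... 518 characters left out ...]
 160 163 165 165 161 162 160 158 152 151 143 167 218
-16 130 112 120 234 193 123 131 138 149 151 154 159 160 160 163 165 166 167 162 161 158 154 150 140 148 219
-20 110 110 176 235 180 131 131 137 153 151 156 158 162 160 165 165 163 163 164 162 160 158 150 145 164 210
-24 113 108 176 243 166 128 122 138 141 155 154 158 161 167 163 166 167 167 165 164 161 159 149 147 164 207
-28 204 156 215 243 239 129 133 138 146 154 157 160 164 167 164 166 170 172 170 165 165 157 157 148 136 193
-32 211 213 231 241 238 156 132 136 147 152 157 156 163 168 168 172 170 170 171 164 166 161 165 163 130 120
-36 214 217 240 243 237 157 134 139 148 150 155 158 163 168 170 173 176 173 166 166 165 169 187 149 121 120
```

```bash

echo '[[0, 0, -0.001, 0], [-0.032, 0, 0, 0], [0, 0, 0, 0], [0, 0, 0, 0], [0, 0, 0, 0]]' | python3 steer.py | grep -E "clock|pos|contact"
python3 ck.py; python3 panb.py 0| cut -c1-84 | sed -n '1p;4,15p'
```

```text
clock: 39.55
position: [0.4945, -0.2059, 0.1071]
contact_force: [1.3, 0.9, 0.7]
blob [342. 223.] 8 8 50 [ 0.607 -0.205]
blob [308. 273.] 3 14 25 [ 0.485 -0.124]
cup [ 0.5788 -0.2846  0.06  ] 86.8
y\x -60 -56 -52 -48 -44 -40 -36 -32 -28 -24 -20 -16 -12  -8  -4   0   4   8  12  16 
 28 113 112 119 151 132 133 134 132 132 137 138 137 132 144 136  80  45  43  34  48 
 24 113 113 114 151 118 126 132 132 132 152 143 159 154 144 151  93  54  40  43  42 
 20 115 113 120 131 118 128 159 138 130 152 180 220 211 161 157 120  66  38  43  42 
 16 115 115 127 128 129 128 229 190 175 175 175 239 199 176 168 120  96  51  44  41 
 12 113 115 175 174 170 171 181 239 239 240 240 240 241 240 234 207  94  66  49  44 
  8 116 125 163 241 240 238 240 242 243 243 244 243 244 243 218 158 134 104  82  49 
  4 159 159 235 241 243 243 244 243 244 243 244 244 244 243 219 137 131 104 137  90 
  0 224 227 244 245 242 243 244 243 243 243 243 244 243 243 179 136 138 136 142 151 
 -4 226 231 240 244 243 239 242 243 243 243 236 239 242 242 142 138 139 141 142 153 
 -8 226 232 243 244 237 233 235 236 237 235 176 193 223 231 142 138 144 149 146 153 
-12 228 227 244 242 194 212 151 158 171 155 171 136 142 145 131 138 139 151 149 156 
-16 228 228 242 242 170 144 148 133 133 130 131 136 133 121 124 128 149 150 153 158
```

```bash

echo '[[0.012, 0.002, 0, 0], [0.02, 0.003, 0, 0], [0.008, 0, 0, 0], [0, 0, 0, 0], [0, 0, 0, 0]]' | python3 steer.py | grep -E "clock|pos|contact"
python3 ck.py
echo '[[0, 0, 0.0008, 0], [0, 0, 0, 0]]' | python3 steer.py | grep -E "clock|pos|contact"
```

```text
clock: 40.07
position: [0.4523, -0.201, 0.107]
contact_force: [-2.9, -1.9, 3.3]
blob [342. 216.] 9 8 49 [ 0.626 -0.206]
blob [308. 272.] 3 14 22 [ 0.486 -0.124]
blob [291. 291.] 11 8 56 [ 0.442 -0.082]
cup [ 0.58   -0.2863  0.06  ] 83.2
clock: 40.28
position: [0.4528, -0.201, 0.1069]
contact_force: [-5.5, -1.8, 10.4]
```

```bash

echo '[[0, 0, -0.035, 0], [0, 0, -0.036, 0], [-0.038, 0, 0, 0], [-0.038, 0, 0, 0], [-0.038, 0, 0, 0]]' | python3 steer.py >/dev/null
echo '[[-0.038, 0, 0, 0], [-0.038, 0, 0, 0], [-0.039, 0, 0, 0], [0, 0, 0, 0.125], [0, 0, 0, 0.125]]' | python3 steer.py >/dev/null
echo '[[0, 0, 0, 0.125], [0, 0, 0, 0.125], [0, 0, 0, 0.125], [0, 0, 0, 0.125], [0, 0, 0, 0.125]]' | python3 steer.py >/dev/null
echo '[[0, 0, 0, 0.125], [0, 0, 0, 0.125], [0, 0, 0, 0.125], [0, 0, 0, 0.125], [0, 0, 0, 0.125]]' | python3 steer.py >/dev/null
echo '[[0, 0, 0, 0.125], [0, 0, 0, 0.125], [0, 0, 0, 0.125], [0, 0, 0, 0.115], [0.038, -0.017, 0, 0]]' | python3 steer.py >/dev/null
echo '[[0.038, -0.017, 0, 0], [0.037, -0.0165, 0, 0], [0, 0, 0, 0]]' | python3 steer.py | grep -E "clock|pos|contact"
python3 ck.py
python3 - <<'E'
from rig import manip
from h import *
print(delta(manip.get_state(),[.682,-.0766,.11],66))
E
```

```text
clock: 42.62
position: [0.6824, -0.0678, 0.1761]
contact_force: [0.4, -1.7, -2.2]
blob [342. 216.] 9 8 50 [ 0.626 -0.206]
cup [ 0.5806 -0.2858  0.06  ] 83.4
(array([-0.00490697,  0.00141111,  0.06613285]), np.float64(0.003804559149016562), np.float64(66.21798518214655))
```

```bash

echo '[[0, 0, 0.03, 0], [0, 0, 0.025, 0], [0, 0, 0.01, 0], [0, 0, 0, 0], [0, 0, 0, 0]]' | python3 steer.py | grep -E "pos|contact"
echo '[[0, 0, 0.002, 0], [0, 0, 0, 0], [0, 0, 0, 0]]' | python3 steer.py | grep -E "clock|pos|contact"
```

```text
position: [0.6832, -0.0776, 0.1118]
contact_force: [0.5, 0.1, -2.4]
clock: 43.33
position: [0.6833, -0.0775, 0.1112]
contact_force: [0.5, -0.5, -0.9]
```

```bash

echo '[[0, 0, 0.0015, 0], [0, 0, 0, 0]]' | python3 steer.py | grep -E "clock|pos|contact"
```

```text
clock: 43.5
position: [0.6829, -0.0772, 0.1091]
contact_force: [-0.5, 1.2, -2.8]
```

```bash

echo '[[0, 0, 0.002, 0], [0, 0, 0, 0]]' | python3 steer.py | grep -E "clock|pos|contact"
echo '[[0, 0, 0.0008, 0], [-0.036, 0, 0, 0], [-0.0417, 0, 0, 0], [-0.037, 0, 0, 0], [0, 0, 0, 0]]' | python3 steer.py | grep -E "clock|pos|contact"
echo '[[0, 0, 0, 0], [0, 0, 0, 0], [0, 0, 0, 0]]' | python3 steer.py | grep -E "clock|pos|contact"
python3 ck.py; python3 panb.py 0| cut -c1-100; python3 panw.py 0 | cut -c1-112 | awk 'NR==1||/^ *-?(28|24|20|16) /'
```

```text
clock: 43.67
position: [0.6831, -0.0773, 0.1071]
contact_force: [0.2, -0.8, -0.9]
clock: 44.08
position: [0.6353, -0.1869, 0.1077]
contact_force: [0.1, -1.0, -2.6]
clock: 44.33
position: [0.6367, -0.1825, 0.107]
contact_force: [-1.1, -3.5, 5.7]
blob [372. 204.] 16 9 82 [ 0.657 -0.281]
cup [ 0.5758 -0.3063  0.06  ] 86.5
y\x -60 -56 -52 -48 -44 -40 -36 -32 -28 -24 -20 -16 -12  -8  -4   0   4   8  12  16  20  24  28  32 
 36 108 115 113 117 117 166 146 122 119 120 118 123 120 123 121 122 124 122 120 121 120 121 120 122 
 32 118 112 115 116 124 124 122 121 120 121 122 124 122 121 122 122 124 122 121 123 119 124 124 127 
 28 117 117 118 118 121 121 121 118 121 123 121 122 124 119 125 122 126 119 122 122 118 130 130 128 
 24 126 118 125 119 121 140 130 120 123 125 120 143 127 126 146 125 123 135 124 123 123 131 130 128 
 20 159 170 141 178 183 181 179 205 148 199 202 187 234 206 207 240 204 156 129 124 130 127 129 132 
 16 138 141 130 185 181 145 185 216 235 231 234 236 238 241 245 243 217 217 133 128 127 133 128 127 
 12 121 113 120 112 117 138 172 236 226 138 139 189 179 244 246 242 153 
[... 1512 characters left out ...]
  78  78  79 173 231 231 231 228  88  88  88  85 103
 20  17  24  28  20  15  29  21  23  19  23  18  27  25  20  44  65 172 229 229 231 134  89  89  85  86 107
 16  24  25  17  28  21  20  20  17  17  25  22  12  14  16  72 147 216 231 234 235 134  88  90  89  86 100
-16  23  27  23  24  17  16  21  17  23  10  22  18  20  25  24  69 125 170 163 182 124  92  89  88  88  98
-20  25  22  26  23  19  21  19  12  22  12  16  22  27  22  25  25 172 233 236 237 232  89  85  87  87 100
-24  27  26  27  25  26  18  25  26  19  29  25  31  40  75  79  77 178 234 237 235 230  91  89  91  86 101
-28  28  26  27  26  26  30  78  74  77  80  79  82  80  79  81  78 169 228 229 230 233  94  87  90  87 105
```

```bash

echo '[[-0.034, 0, 0, 0], [0, 0, 0, 0], [0, 0, 0, 0], [0, 0, 0, 0]]' | python3 steer.py | grep -E "clock|pos|contact"
python3 ck.py; python3 panb.py 0| cut -c1-100 | sed -n '1p;5,16p'
```

```text
clock: 44.82
position: [0.6238, -0.2129, 0.1069]
contact_force: [0.3, -3.6, 6.3]
blob [290. 258.] 13 10 77 [ 0.519 -0.078]
blob [309. 256.] 7 5 25 [ 0.527 -0.126]
blob [296. 276.] 5 15 29 [ 0.477 -0.093]
cup [ 0.5605 -0.3332  0.06  ] 83.6
y\x -60 -56 -52 -48 -44 -40 -36 -32 -28 -24 -20 -16 -12  -8  -4   0   4   8  12  16  20  24  28  32 
 24 121 137 129 116 121 121 124 139 121 128 122 123 142 135 121 123 125 126 130 121 128 128 129 128 
 20 155 179 139 175 138 180 184 178 231 156 144 206 203 158 216 151 207 197 133 126 127 130 129 131 
 16 182 140 141 163 140 185 185 179 238 244 240 240 238 174 237 239 237 204 138 129 131 131 127 128 
 12 119 119 123 114 126 126 130 190 226 243 238 238 151 122 171 204 151 131 125 128 129 128 132 130 
  8 110 110 108 112 113 119 136 155 203 197 160 134 134 125 167 208 143 129 125 126 131 131 133 130 
  4 108 106 108 108 109 116 137 161 211 189 152 161 133 133 163 209 168 126 124 129 130 133 129 128 
  0 107 107 110 109 113 124 188 234 224 232 202 156 148 147 191 225 134 130 126 130 133 133 128 126 
 -4 105 104 111 111 116 118 217 245 245 233 191 173 158 231 227 159 131 129 127 126 130 128 128 129 
 -8 103 108 105 112 107 150 248 252 244 244 211 169 229 239 167 128 130 125 129 126 130 132 130 130 
-12  99 109 105 104 109 210 245 249 240 225 195 230 241 221 133 126 126 128 126 130 130 132 129 129 
-16 102 110 105 104 124 189 246 245 231 241 242 243 222 137 123 125 131 128 128 124 129 128 129 128 
-20 105 108 105 108 181 239 246 241 234 239 223 223 136 124 122 130 129 127 127 129 131 130 126 128
```

```bash

echo '[[0, 0, -0.006, 0], [0, 0, -0.016, 0], [0, 0, -0.022, 0], [0, 0, -0.02, 0], [0, 0, -0.01, 0]]' | python3 steer.py >/dev/null
echo '[[0, 0, 0, 0], [-0.003, -0.0015, 0, 0], [-0.006, -0.0018, 0, 0], [-0.009, -0.0018, 0, 0], [-0.011, -0.002, 0, 0]]' | python3 steer.py >/dev/null
echo '[[-0.012, -0.002, 0, 0], [-0.012, -0.002, 0, 0], [-0.011, -0.002, 0, 0], [-0.009, -0.002, 0, 0], [-0.007, -0.0018, 0, 0]]' | python3 steer.py >/dev/null
echo '[[-0.005, -0.001, 0, 0], [-0.003, 0, 0, 0], [-0.001, 0, 0, 0], [0, 0, 0, 0]]' | python3 steer.py | grep -E "clock|pos|contact"
python3 panb.py .074| cut -c1-112
```

```text
clock: 46.5
position: [0.5697, -0.2869, 0.1801]
contact_force: [0.1, 0.3, -1.8]
y\x -60 -56 -52 -48 -44 -40 -36 -32 -28 -24 -20 -16 -12  -8  -4   0   4   8  12  16  20  24  28  32  36  40
 36 218 219 219 221 223 202 217 139 120 121 118 121 117 116 116 119 121 117 121 121 118 120 122 122 122 122
 32 221 224 223 223 200 135 118 118 121 117 121 121 118 122 120 122 124 119 120 125 121 120 122 122 121 126
 28 224 221 182 127 135 120 119 120 120 118 120 122 122 122 118 120 118 119 118 119 124 126 124 126 127 125
 24 220 177 131 120 120 120 129 121 145 121 121 122 121 121 117 130 118 120 120 117 127 129 129 129 129 125
 20 226 181 151 192 192 192 152 198 202 175 175 149 204 196 196 151 134 149 124 124 129 129 127 126 129 124
 16 224 218 218 225 223 219 219 234 236 230 217 236 232 180 158 177 175 128 127 125 125 128 128 129 128 124
 12 218 216 219 219 218 218 236 244 242 211 209 237 185 123 123 125 132 127 125 127 129 129 127 126 125 125
  8 216 218 219 218 221 223 240 239 236 206 165 148 134 143 134 128 125 126 126 130 126 126 126 126 126 125
  4 217 221 220 217 218 226 222 222 222 185 188 
[... 439 characters left out ...]
 136 124 125 127 129 126 129 124 129 129 128 128 123
-16 220 223 223 223 227 229 235 238 235 199 204 140 140 125 124 124 129 125 123 128 128 130 128 129 126 120
-20 222 224 225 226 226 229 238 239 235 213 133 122 126 126 124 126 126 122 125 125 129 125 128 126 127 125
-24 225 225 225 226 225 229 227 220 135 133 118 122 127 127 126 130 126 126 124 124 130 128 128 126 125 123
-28 224 226 226 224 217 217 206 134 121 127 121 126 129 129 124 126 129 125 121 124 124 128 129 125 123 128
-32 224 224 223 211 124 124 124 119 121 127 125 128 127 126 127 129 124 124 126 124 128 127 126 125 126 138
-36 217 177 205  79  65  81 116 123 125 129 130 127 128 125 125 126 126 124 125 130 127 127 122 129 152 211
```

```bash

echo '[[0.0417, 0, 0, 0], [0.0417, 0, 0, 0], [0.03, 0, 0, 0], [0.01, 0, 0, 0], [0, 0, -0.02, 0]]' | python3 steer.py | grep -E "clock|pos"
python3 ck.py; python3 - <<'E'
import cv2
g=cv2.cvtColor(cv2.imread("pics/ck.png"),cv2.COLOR_BGR2GRAY)
print("    "," ".join(f"{x:3d}" for x in range(376,420,2)))
for y in range(222,268,2): print(y,"|"," ".join(f"{g[y,x]:3d}" for x in range(376,420,2)))
E
```

```text
clock: 46.97
position: [0.6188, -0.1697, 0.1961]
blob [379. 233.] 6 13 36 [ 0.585 -0.298]
cup [ 0.5611 -0.3333  0.06  ] 83.5
     376 378 380 382 384 386 388 390 392 394 396 398 400 402 404 406 408 410 412 414 416 418
222 | 118 119  96  75  65  57  84 101 113 115 115 104  67  54  57  80 125 141 129 127 128 125
224 | 109  76  51  47  43  63  91 104 115 117 115  91  51  49  48  46  47  76 123 130 128 127
226 |  51  46  48  51  46  75 100 106 115 120 108  78  49  47  48  49  47  44  54 129 130 114
228 |  53  53  61  79  49  83  95 112 117 112 104 118  82  47  45  44  40  44  38  58 119 118
230 |  57  56  92  85  64  89 106 116 121 111 108 167 168 131  59  42  45  44  40  37  73 134
232 |  53  57 116  52  75  93 106 114 116 105 124 170 170 170 157  63  35  38  46  39  39 114
234 |  57  74  89  53  82 101 115 119 118 110 143 171 163 169 166 137  44  36  39  35  41  64
236 |  56  75  76  64  89 100 112 119 114 102 159 176 168 168 168 164  79  38  36  36  36  42
238 |  51 120  60  73  96 105 119 119 111 100 167 169 169 172 165 166 122  36  39  42  37  28
240 |  45  62  59  81 100 112 117 11
[... 579 characters left out ...]
70 159 161 166 111  29  29  36  31  31 114
254 |  62  88 103 116 119 118 106 133 165 144 166 168 164 163 150  55  34  33  30  25  95 132
256 |  67  98 109 118 119 108  96 126 145 146 170 170 164 135  59  33  35  34  31  71 130 131
258 |  77  98 113 122 116 112  88  81  94 129 138 107  71  35  30  30  27  37 100 127 131 128
260 |  90 102 111 120 116 104  83 105 100  60  39  27  32  30  30  43  85 120 133 134 131 131
262 |  98 108 114 117 112  99  76  69 112 131 138 140 127 127 138 126 129 115 120 120 123 123
264 |  98 110 119 117 110 101 119 120 121 122 118 112 125 123 127 125 124 125 119 126 122 120
266 | 106 116 112 114 101 110 124 121 119 120 121 114 115 112 114 111 112 114 113 116 114 114
```

```bash

echo '[[0.0355, 0.0077, 0, 0], [0.0355, 0.0077, 0, 0], [0.0355, 0.0077, 0, 0], [0, 0, 0.03, 0], [0, 0, 0.035, 0]]' | python3 steer.py >/dev/null
python3 ck.py; python3 - <<'E'
import cv2
g=cv2.cvtColor(cv2.imread("pics/ck.png"),cv2.COLOR_BGR2GRAY)
print("    "," ".join(f"{x:3d}" for x in range(376,420,2)))
for y in range(222,268,2): print(y,"|"," ".join(f"{g[y,x]:3d}" for x in range(376,420,2)))
E
echo '[[0, 0, 0.015, 0], [0, 0, 0.005, 0], [0, 0, 0, 0]]' | python3 steer.py | grep -E "clock|pos|contact"
```

```text
cup [ 0.5617 -0.3327  0.06  ] 83.9
     376 378 380 382 384 386 388 390 392 394 396 398 400 402 404 406 408 410 412 414 416 418
222 | 119 119  92  70  74  60 114 115  78  56  55  52  50  48  52  80 118 139 128 128 124 124
224 | 106  73  54  42  66 102  84  59  56  56  55  49  46  47  46  50  46  76 121 127 126 126
226 |  49  45  48  50 110  69  51  61  65  64  53  47  49  42  44  44  46  41  53 123 128 113
228 |  50  54  57 107  67  77 138 153 161 162 154 139  79  49  48  42  44  43  32  57 113 115
230 |  49  49  93  92 132 171 168 143 130 149 164 167 164 130  59  40  45  44  39  41  70 134
232 |  53  59 112 136 171 163  60 100 130 135 154 166 166 165 155  62  35  40  36  37  35 118
234 |  61  69 134 167 174 119  61 117 159 158 150 165 161 167 166 135  45  38  34  34  37  63
236 |  53  77 156 166 171 159  61  91 132 138 157 173 163 161 163 163  76  34  41  39  39  39
238 |  51 128 165 163 172 170 155 125 120 143 167 170 169 165 164 168 118  32  36  34  40  31
240 |  46 127 168 164 160 164 164 133 104 106 134 164 165 166 171 167 118  26  36  34  37  34
242 |  42 128 177 166 164 166 12
[... 572 characters left out ...]
5 132 163 140 154 157 148  52  37  30  33  29  90 129
256 |  54  53  56  49  90 151 159  76  66 122 145 147 163 134  59  27  29  30  29  73 133 128
258 |  92  59  49  55  54  90 127  85  72  80  89  81  70  39  34  24  31  36  94 132 128 125
260 | 131 118  91  48  46  44  69 102  93  61  37  30  34  32  33  46  78 121 129 125 131 127
262 | 128 130 131 119 110  75  71  72 111 136 138 140 125 123 137 125 126 116 120 118 118 115
264 | 120 120 122 121 124 125 124 120 120 120 120 114 125 122 125 117 120 123 123 123 120 123
266 | 125 125 127 126 122 122 121 118 119 114 118 116 117 117 112 114 111 110 108 116 120 110
clock: 47.73
position: [0.6834, -0.0869, 0.1138]
contact_force: [-0.6, -0.9, -2.1]
```

```bash

echo '[[0, 0, 0.003, 0], [0, 0, 0.002, 0], [0, 0, 0.0015, 0], [0, 0, 0, 0]]' | python3 steer.py | grep -E "pos|contact"
echo '[[0, 0, 0.001, 0], [0, 0, 0, 0], [0, 0, 0, 0]]' | python3 steer.py | grep -E "clock|pos|contact"
```

```text
position: [0.6846, -0.0867, 0.1091]
contact_force: [-0.1, 0.1, -2.2]
clock: 48.32
position: [0.6844, -0.0865, 0.1077]
contact_force: [-0.5, 0.6, -2.3]
```

```bash

echo '[[0, 0, 0.0015, 0], [0, 0, 0, 0]]' | python3 steer.py | grep -E "pos|contact"
echo '[[0, 0, 0, 0], [0, 0, 0, 0], [0, 0, 0, 0], [0, 0, 0, 0]]' | python3 steer.py 0.05 | grep -E "contact|width"
echo '[[0, 0, -0.01, 0], [0, 0, -0.03, 0], [0, 0, -0.035, 0], [0, 0, -0.035, 0], [0, 0, -0.02, 0]]' | python3 steer.py 0.075 | grep -E "clock|pos"
python3 - <<'E'
from rig import manip
from h import *
t=manip.get_image("top"); H=hsv(t); m=((H[...,0]<8)|(H[...,0]>172))&(H[...,1]>140)&(H[...,2]>60); m[:,:280]=0;m[:,335:]=0;m[:250]=0;m[300:]=0
k=blobs(m,40)[0]; x,y,w,h=cv2.boundingRect(k); print("cap px",x+w/2,y+h/2,w,h,cast(t,[(x+w/2,y+h/2)],.128))
e=manip.get_image("side"); H=hsv(e); m=((H[...,0]<8)|(H[...,0]>172))&(H[...,1]>140)&(H[...,2]>60); m[:, :320]=0;m[:,370:]=0;m[:165]=0;m[230:]=0
k=blobs(m,40)[0]; x,y,w,h=cv2.boundingRect(k); print("side",x,y,w,h,cast(e,[(x+w/2,y+h/2)],.113))
print(delta(manip.get_state(),[.485,-.113,.2]))
E
```

```text
position: [0.6847, -0.0863, 0.1072]
contact_force: [-0.3, 1.5, 3.1]
contact_force: [0.7, 0.1, -0.1]
width: 0.0502
clock: 49.23
position: [0.6858, -0.0867, 0.2413]Traceback (most recent call last):
  File "<stdin>", line 4, in <module>
IndexError: list index out of range
```

```bash

echo '[[-0.0211, -0.0347, 0, 0], [-0.0211, -0.0347, 0, 0], [-0.0211, -0.0347, 0, 0], [-0.0211, -0.0347, 0, 0], [-0.0211, -0.0347, 0, 0]]' | python3 steer.py >/dev/null
echo '[[0, 0, 0, 0], [0, 0, 0, 0]]' | python3 steer.py | grep -E "clock|pos"
python3 - <<'E'
from rig import manip
from h import *
s=manip.get_state(); print(delta(s,[.4847,-.1132,.127]),s["qpos"][5])
d,s=wrist(manip); H=hsv(d); m=((H[...,0]<8)|(H[...,0]>172))&(H[...,1]>120)&(H[...,2]>50)
for k in blobs(m,100)[:2]:
    (x,y),r=cv2.minEnclosingCircle(k); print("red",x,y,r,cast(d,[(x,y)],.128))
    M=cv2.boundingRect(k); print(M)
E
```

```text
clock: 49.87
position: [0.4809, -0.1119, 0.2368]
[0.00038033 0.00390196 0.10976926] 0.051875767641454185
red 283.0 213.0 38.83307647705078 [[ 0.48684938 -0.11284957  0.128     ]]
(248, 175, 72, 77)
```

```bash

echo '[[0.0005, 0.0042, 0.025, 0], [0, 0, 0.035, 0], [0, 0, 0.03, 0], [0, 0, 0.016, 0], [0, 0, 0, 0]]' | python3 steer.py | grep -E "pos|contact"
echo '[[0, 0, 0.002, 0], [0, 0, 0, 0]]' | python3 steer.py | grep -E "clock|pos|contact"
echo '[[0, 0, 0, 0], [0, 0, 0, 0], [0, 0, 0, 0], [0, 0, 0, 0]]' | python3 steer.py 0.035 60 | grep -E "clock|pos|contact|width|force"
```

```text
position: [0.4863, -0.1125, 0.1264]
contact_force: [0.1, 0.6, -0.3]
clock: 50.5
position: [0.4889, -0.1137, 0.1287]
contact_force: [0.1, -0.4, 0.4]
clock: 50.83
position: [0.4866, -0.113, 0.1293]
contact_force: [-1.6, 1.2, 4.4]
width: 0.0461
gripper_force: 60.4
```

```bash

echo '[[0, 0, 0.002, 0], [0, 0, 0.002, 0], [0, 0, 0.002, 0], [0, 0, 0, 0]]' | python3 steer.py | grep -E "pos|contact"
echo '[[0, 0, 0.002, 0], [0, 0, 0, 0], [0, 0, 0, 0]]' | python3 steer.py | grep -E "clock|pos|contact|width"
```

```text
position: [0.4867, -0.113, 0.1236]
contact_force: [-3.5, 1.7, 8.0]
clock: 51.42
position: [0.4867, -0.113, 0.1231]
contact_force: [-5.8, 3.0, 16.7]
width: 0.046
```

```bash

echo '[[0, 0, 0, -0.105], [0, 0, 0, -0.105], [0, 0, 0, -0.105], [0, 0, 0, -0.105], [0, 0, 0, -0.105]]' | python3 steer.py | grep -E "pos|contact"
echo '[[0, 0, 0, -0.105], [0, 0, 0, -0.105], [0, 0, 0, -0.105], [0, 0, 0, -0.105], [0, 0, 0, -0.105]]' | python3 steer.py | grep -E "pos|contact"
echo '[[0, 0, 0, 0], [0, 0, 0, 0]]' | python3 steer.py | grep -E "clock|pos|rot|contact|width"; python3 -c "
from rig import manip;print(manip.get_state()['moment'])"
```

```text
position: [0.4861, -0.1123, 0.1231]
contact_force: [-8.6, 4.3, 20.4]
position: [0.4845, -0.1128, 0.1231]
contact_force: [-11.2, 2.3, 22.1]
clock: 52.42
position: [0.4845, -0.1129, 0.1231]
ee_rot: [-0.001, 0.453, 0.892, -0.001]
contact_force: [-9.2, 2.1, 21.6]
width: 0.0461
[0.19891986 1.71329371 0.1368327 ]
```

```bash

echo '[[0, 0, -0.004, 0], [0, 0, -0.004, 0], [0, 0, -0.004, 0], [0, 0, -0.004, 0]]' | python3 steer.py | grep -E "pos|contact"
echo '[[0, 0, -0.004, 0], [0, 0, -0.006, 0], [0, 0, 0, 0]]' | python3 steer.py | grep -E "clock|pos|contact|width"
```

```text
position: [0.4845, -0.113, 0.1358]
contact_force: [-5.0, -1.0, -3.8]
clock: 53.0
position: [0.489, -0.1137, 0.1476]
contact_force: [0.4, -0.2, -0.8]
width: 0.0461
```

```bash

echo '[[0, 0, -0.02, 0], [0, 0, -0.022, 0], [0, 0, -0.015, 0], [0, 0, -0.005, 0], [0, 0, 0, 0]]' | python3 steer.py >/dev/null
echo '[[0, 0, 0, 0], [0, 0, 0, 0], [0, 0, 0, 0], [0, 0, 0, 0]]' | python3 steer.py | grep -E "clock|pos|contact|width|force"
python3 - <<'E'
from rig import manip
from h import *
e=manip.get_image("side"); H=hsv(e); m=((H[...,0]<8)|(H[...,0]>172))&(H[...,1]>140)&(H[...,2]>60); m[:, :310]=0;m[:,380:]=0
for k in blobs(m,30): print("red side",cv2.boundingRect(k))
P=np.linalg.inv(e["T"])
for p in([.485,-.113,.113],[.485,-.113,.193]):
    c=P@np.r_[p,1]; q=e["camera_matrix"]@c[:3]; print(p,(q[:2]/q[2]).round())
E
python3 ck.py; python3 - <<'E'
import cv2
g=cv2.cvtColor(cv2.imread("pics/ck.png"),cv2.COLOR_BGR2GRAY)
for y in range(228,262,3): print(y,"|"," ".join(f"{g[y,x]:3d}" for x in range(380,412,2)))
E
```

```text
clock: 53.75
position: [0.4866, -0.1131, 0.207]
contact_force: [-0.8, -0.7, 0.4]
width: 0.046
gripper_force: 62.0
red side (334, 154, 23, 22)
red side (361, 157, 19, 9)
[0.485, -0.113, 0.113] [344. 194.]
[0.485, -0.113, 0.193] [347. 165.]
cup [ 0.5617 -0.3333  0.06  ] 82.9
228 |  55 101  64  73 127 146 155 153 147 130  76  42  45  41  35  40
231 | 101  94 155 157  96  93 107 124 155 159 154 151 106  43  39  32
234 | 128 162 167 118  49 103 152 148 145 157 156 155 158 126  48  32
237 | 151 158 159 158  90  76 102 128 158 161 159 154 153 155 101  25
240 | 160 154 159 154 158 126  97  98 125 156 159 161 158 160 113  37
243 | 157 164 160 162 111  43  98 144 158 129 157 156 149 160 120  32
246 | 155 162 161 161 163 106  64 101 116 147 161 158 156 159 114  35
249 | 114 160 163 163 163 162 165 155 151 153 154 152 155 160 107  33
252 |  63 127 153 162 162 121  57  99 117 130 151 150 151 106  24  34
255 |  74  70 114 150 153  59  71 125 156 134 156 150  97  33  23  32
258 |  78  75  46  79 122  84  66  72  88  77  64  35  30  35  28  31
261 |  92  68  61  48  41  61 109 112  73  67  58  59  68  90 123 112
```

The cap is raised and held about 78 mm above its closed height, and three beads are in the cup. I'm handing the job in.

```bash
python3 -c "
from rig import manip;print(manip.sign_off())"
```

```text
the job is handed in; nothing more can be done
None
```

I handed the job in at about 54 s: three beads are in the upright cup, the scoop was set down and released, and the gripper is holding the cap about 78 mm above its closed height. Sign-off returned no verdict. The cup ended about 65 mm from where it started because I pushed it while scooping the third bead. The other two beads spilled out of the tray: one is on the bench, and I never found the other. I did not check the scoop's stance after release or the bystanders' final positions.

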